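Make up the gift-crate display on the cellar-door counter

TASK

Make up the counter display: stand the four sealed miniatures upright on the floor of the gift crate, each in the cell made for it (the squat bottle in the wide middle cell, the flat flask lengthwise in the narrow cell, one slim bottle in each small square cell), and lay the slate show card square and lengthwise up the slope on the easel, face outward, resting against the ledge. Set the bottles down rather than dropping them, knock no miniature over, and leave the two opened testers with the steel spouts standing where they are.

Things in the scene. Friction and masses are not known exactly. Their poses are not given: they have to be found in the camera images.
- flat_flask: Sealed flat flask of dark green glass: body 70 mm wide (its x) by 34 mm thick (its y), straight up to 72 mm, round 20 mm neck from 84 to 94 mm; then a light wooden stopper 26 mm in diameter; 104 mm tall, about 0.17 kg. Stands upright. Origin: centre of its underside; z up.
- squat_bottle: Sealed squat round miniature of dark green glass: body 70 mm in diameter up to 40 mm, rounded shoulders to 68 mm, then a straight neck 27 mm in diameter from 68 to 90 mm and a light wooden stopper 29 mm in diameter from 90 to 102 mm (the top); about 0.3 kg. Stands upright; held by neck and stopper. Origin: centre of its underside; z up.
- slim_a: Sealed slim miniature of dark green glass: round body 36 mm in diameter, straight up to 78 mm, tapering to an 18 mm neck at 94 to 102 mm, then a light wooden stopper 26 mm in diameter; 112 mm tall, about 0.12 kg. Stands upright. Origin: centre of its underside; z up. The two slim ones are identical and interchangeable.
- slim_b: Sealed slim miniature of dark green glass: round body 36 mm in diameter, straight up to 78 mm, tapering to an 18 mm neck at 94 to 102 mm, then a light wooden stopper 26 mm in diameter; 112 mm tall, about 0.12 kg. Stands upright. Origin: centre of its underside; z up. The two slim ones are identical and interchangeable.
- slim_tester: Opened tester bottle, to be left alone: same slim body as the sealed slim ones but with a black collar and a bent bright steel pouring spout in place of the wooden stopper; 137 mm tall. Origin: centre of its underside.
- flat_tester: Opened tester bottle, to be left alone: same body as the sealed flat flask but with a black collar and a bent bright steel pouring spout in place of the wooden stopper; 129 mm tall. Origin: centre of its underside.
- card: Blank slate show card in a dark wooden frame, lying face up on the counter: 100 mm (its x) by 52 mm (its y), 14 mm thick, 0.1 kg. Origin: centre of its underside; z out of its face. Either short end may be the lower one on the easel.
- crate: Low open gift crate of light wood, fixed; outside 118 (x) by 218 (y) by 36 mm high; its floor is 6 mm thick, partitions end 30 mm above the counter. Cell centres x, y in mm and sizes: narrow cell (0, -78), 106 by 50; wide cell (0, 0), 106 by 96; two small square cells (-28, 78) and (28, 78), each 50 by 50. Origin: centre of its underside; z up; -x side towards the robot at yaw 0.
- easel: Low easel of brown wood, fixed, 120 (x) by 76 mm (y): two rails, together 34 mm wide (fingers pass beside them), rise towards +x at 35 degrees; at their foot a ledge 62 mm wide stands 14 mm out of their face. Face and ledge meet at x -48, z 20 mm; the card's underside centre, when home: x -7, y 0, z 49 mm. Origin: centre of its underside; z up; the face looks to -x and up.
Mind the look-alikes: they are no part of the job. Several things have the shape of the card; the one meant has the colours described above.

How it is judged:
At the end, for the whole second after the job is handed in: Each sealed bottle stands upright on the floor of its own cell (slim ones either way round), the flask lengthwise within 0.35 rad; the card lies at the easel's slope, within 7 mm of the ledge, 15 mm of the middle and 0.17 rad of square; all at rest; testers upright within 30 mm of their start (x of flat_flask in the frame of crate between -0.026 and 0.026 m and y of flat_flask in the frame of crate between -0.092 and -0.064 m and x of squat_bottle in the frame of crate between -0.023 and 0.023 m and y of squat_bottle in the frame of crate between -0.018 and 0.018 m and ((x of slim_a in the frame of crate between 0.0143 and 0.0413 m and y of slim_a in the frame of crate between 0.0645 and 0.0915 m and x of slim_b in the frame of crate between -0.0413 and -0.0143 m and y of slim_b in the frame of crate between 0.0645 and 0.0915 m) or (x of slim_a in the frame of crate between -0.0413 and -0.0143 m and y of slim_a in the frame of crate between 0.0645 and 0.0915 m and x of slim_b in the frame of crate between 0.0143 and 0.0413 m and y of slim_b in the frame of crate between 0.0645 and 0.0915 m)) and z of flat_flask in the frame of crate between 0.001 and 0.011 m and angle between each of flat_flask, squat_bottle, slim_a, slim_b's own z axis and vertical below 0.12 rad and z of squat_bottle in the frame of crate between 0.001 and 0.011 m and z of slim_a in the frame of crate between 0.001 and 0.011 m and z of slim_b in the frame of crate between 0.001 and 0.011 m and angle between the x axis of flat_flask and the x axis of crate, either way round below 0.35 rad and x of card in the frame of easel between -0.013 and 0.001 m and y of card in the frame of easel between -0.015 and 0.015 m and z of card in the frame of easel between 0.0437 and 0.0557 m and angle between card's own z axis and vertical between 0.52 and 0.7 rad and angle between the y axis of card and the y axis of easel, either way round below 0.17 rad and linear speed of each of flat_flask, squat_bottle, slim_a, slim_b, card below 0.02 m/s and distance of each of slim_tester, flat_tester from where it was at the start of the episode below 0.03 m and angle between each of slim_tester, flat_tester's own z axis and vertical below 0.2 rad); the robot touches nothing.
It fails at once if an opened tester is moved more than 30 mm or tipped (distance of any of slim_tester, flat_tester from where it was at the start of the episode above 0.03 m or angle between any of slim_tester, flat_tester's own z axis and vertical above 0.5 rad).
It fails at once if a sealed bottle is dropped: out of the fingers with its base more than 35 mm above the counter ((height (world z) of flat_flask above 0.035 m and contact force between the fingers and flat_flask below 0.01 N) or (height (world z) of squat_bottle above 0.035 m and contact force between the fingers and squat_bottle below 0.01 N) or (height (world z) of slim_a above 0.035 m and contact force between the fingers and slim_a below 0.01 N) or (height (world z) of slim_b above 0.035 m and contact force between the fingers and slim_b below 0.01 N)).
It fails at once if a sealed bottle is knocked over (angle between any of flat_flask, squat_bottle, slim_a, slim_b's own z axis and vertical above 1.2 rad).
It also fails if it takes over 120 s, if anything falls off the work surface, if the arm or the gripper's body presses on something with over 40 N, if the wrist force passes 120 N, or if a joint passes its speed limit or range.

ROBOT

A 7-joint arm with a two-finger parallel gripper is mounted at the origin on the work surface. World frame = base frame: x ahead of the robot, y to its left, z up, the work surface at z = 0. Lengths are in m, angles in rad, forces in N, time in s.
With the tool pointing down it reaches from about 0.4 to 0.875 m from the base axis. Payload 19.3 kg.
Tool frame: the origin (TCP) lies midway between the tips of the shut fingers; the grasp point (between the pads) lies bot.pinch_z behind it (bot.pinch_z is the distance from the TCP to the grasp point, in m); z points along the fingers, y is the line along which they close (so a half turn about z gives the same grasp; the last joint's range is limited). The gripper opens to 85 mm and grips with 20 to 120 N. Pads are 22 mm wide; open, the fingers measure 114 mm over their backs; the gripper's body (76 mm by 85 mm) begins 54 mm behind the grasp point. The pads swing forward as they close: fully open they stand 13 mm farther back than shut.
Start: joints at [-1.289, 0.521, -0.036, 1.599, 0.021, 1.021, -0.113], TCP at [0.215, 0.587, 0.231] pointing down, gripper open.
Joint ranges: [-2.91, 2.91], [-0.3, 2.13], [-1.5, 1.42], [0.17, 2.43], [-1.26, 4.41], [0.16, 1.93], [-2.52, 2.52]. Speed limits (rad/s): [1.89, 1.89, 2.39, 2.39, 3.01, 3.01, 3.01].

INTERFACE

Orientations are given as [roll, pitch, yaw] about the fixed x, y, z axes, in that order (R = Rz(yaw) Ry(pitch) Rx(roll)).
In Python, from workcell import readout, grab_frame, camera_info, workorder, bot gives the robot as it stands. The module is installed in compiled form; this text tells all that it offers.
- The arm moves only by the tool drive_tool, never from a script. Its argument "targets" is a list of rows, each an object of numbers: "dx", "dy", "dz": the shift along the tool's x, y, z as a fraction of full scale; "yaw": the turn about the tool's z as a fraction of full scale; "fingers": the closure, from 0 (fully open) to 1 (shut). In form: [{"dx": .., "dy": .., "dz": .., "yaw": .., "fingers": ..}, ...]. A call has 1 to 20 rows; each row shifts and turns the commanded pose from where the row before left it, along the tool's axes as they then stand; what a row does not reach is not made up. Full scale, the value 1, is 0.1 m for a shift and 90 degrees for a turn. A row lasts 1/10 s, in which the tool goes at most 50 mm and 8.59 degrees, less where a joint would pass 70% of its speed; a pose out of reach is approached as far as the arm can. A call with a number of a shift or a turn outside -1 to 1 is refused whole. A call with a gripper value outside its range is refused whole. The fingers move at their own pace and stop on an object; "squeeze" is the grip in N (left out, the last holds). Time passes only in rows, so rows that do not move let the fingers close. It gives the time, the measured TCP pose, the force, the opening and the grip force at its end, in the units of the state.
- readout.observe(): the state, without advancing time (a new reading comes with each control period).
- grab_frame(name): name is "scene" or "top" or "wrist"; returns the picture (384x512x3 uint8, blue, green, red); there is no depth.
- camera_info(name): a dict with "fx", "fy", "cx", "cy" (pixels), "T" (4x4, takes a point from camera to world coordinates); the wrist camera has in their place "hand_eye" (4x4, takes a point from camera to tool coordinates, whose origin is the TCP and whose axes are the flange's). Camera axes: x right, y up, looking along -z (the intrinsics and any distortion apply to the point x, -y, -z); pixel columns grow to the right and rows downward; lengths in m; the calibration is good to about 2 mm. A picture is of the moment at which its call begins: read the wrist's pose just before it. camera_info takes no time and is no camera call.
- workorder.job_done(): hands the job in; it is judged then, once.
The state is a dict: "clock": time; "qpos": joint angles; "qd": joint speeds; "joint_efforts": joint torques, N m; "position": TCP position; "tool_rot": TCP orientation; "force": force on the tool from outside, world axes, zero at the start; "moment": the same for the moment, N m; "grip_width": finger opening in m; "finger_force": force on a finger pad.
Only numpy, scipy, OpenCV 4.12 (cv2) and the standard library are available. Lean on these libraries where they do the work, as an engineer would, in place of code of your own. Each camera call takes 0.05 s, during which the arm holds its last target. There are 200 camera calls.

## Working session

There is one attempt and no reset: what is moved stays moved. The work goes in short steps, Python scripts to look and compute and a tool call to move; the robot and the scene stay as the last step left them, time stands still between calls to the robot, and variables do not carry over. Pictures are saved under pics/ and viewed, at most 14 in all, crops included, and the job is handed in when it is done.

Besides the shell and the picture viewer there is one more tool, called after "Emit:" as name([rows], argument=value, ...), one row to a line, values as JSON. drive_tool: Moves the arm, as the interface text tells. Shift numbers are shares of 0.1 m and turn numbers shares of 90 degrees, none past 1 either way. Its arguments: {"type":"object","properties":{"targets":{"type":"array","items":{"type":"object","properties":{"dx":{"type":"number","minimum":-1,"maximum":1},"dy":{"type":"number","minimum":-1,"maximum":1},"dz":{"type":"number","minimum":-1,"maximum":1},"yaw":{"type":"number","minimum":-1,"maximum":1},"fingers":{"type":"number"}}}},"squeeze":{"type":"number"}},"required":["targets"]}

```bash
mkdir -p pics; python3 - <<'E'
from workcell import readout, grab_frame, camera_info, bot
import cv2
for n in ("scene","top"):
    f=grab_frame(n); cv2.imwrite(f"pics/{n}0.png",cv2.resize(f,(800,600),interpolation=cv2.INTER_CUBIC)); cv2.imwrite(f"{n}_raw.png",f)
    c=camera_info(n); print(n,c)
print(camera_info("wrist")); print(bot.pinch_z); print(readout.observe())
E
```

```text
scene {'fx': 461.83036607443063, 'fy': 461.83036607443063, 'cx': 257.04585293215354, 'cy': 194.70126826656474, 'T': array([[ 0.73036585, -0.5722781 ,  0.37291219,  0.97285063],
       [ 0.68302878,  0.61677896, -0.39122295, -0.43606297],
       [-0.00611607,  0.54044564,  0.8413567 ,  0.98691174],
       [ 0.        ,  0.        ,  0.        ,  1.        ]])}
top {'fx': 346.7056326214734, 'fy': 346.7056326214734, 'cx': 254.21184517434443, 'cy': 192.27475069281374, 'T': array([[ 2.36465183e-02,  9.91966217e-01, -1.24273350e-01,
         4.29274080e-01],
       [-9.99601255e-01,  2.15413478e-02, -1.82565299e-02,
         5.40686327e-04],
       [-1.54328455e-02,  1.24655500e-01,  9.92080054e-01,
         9.11051741e-01],
       [ 0.00000000e+00,  0.00000000e+00,  0.00000000e+00,
         1.00000000e+00]])}
{'fx': 299.1490348780451, 'fy': 299.1490348780451, 'cx': 252.4042089227513, 'cy': 188.00296096380904, 'hand_eye': array([[-1.20899022e-03,  9.64609227e-01,  2.63680824e-01,
         6.76935214e-02],
       [ 9.99998214e-01,  7.83123843e-04,  1.72018416e-03,
        -2.89893136e-04],

[... 201 characters left out ...]
 array([-1.28919888,  0.52194175, -0.03632341,  1.59990897,  0.02119889,
        1.02107414, -0.11282818]), 'qd': array([ 5.29172107e-04, -1.49305715e-03,  5.76069227e-04,  5.15563605e-05,
        8.06998954e-04, -8.53508329e-04,  5.11586787e-04]), 'joint_efforts': array([ 3.58438752e-03, -9.28491068e+01,  1.98406711e+00, -3.70534551e+01,
        1.81909947e-02,  5.23617447e-03, -4.29965712e-05]), 'position': array([0.21530351, 0.58645523, 0.23080627]), 'tool_rot': array([-3.14064756e+00,  6.50469210e-05,  2.78975124e+00]), 'force': array([-0.95879281, -1.18197858,  0.34847116]), 'moment': array([ 0.02202484,  0.03066628, -0.03105325]), 'finger_force': 0.0, 'grip_width': 0.08548887486284225}
```

View pics/scene0.png

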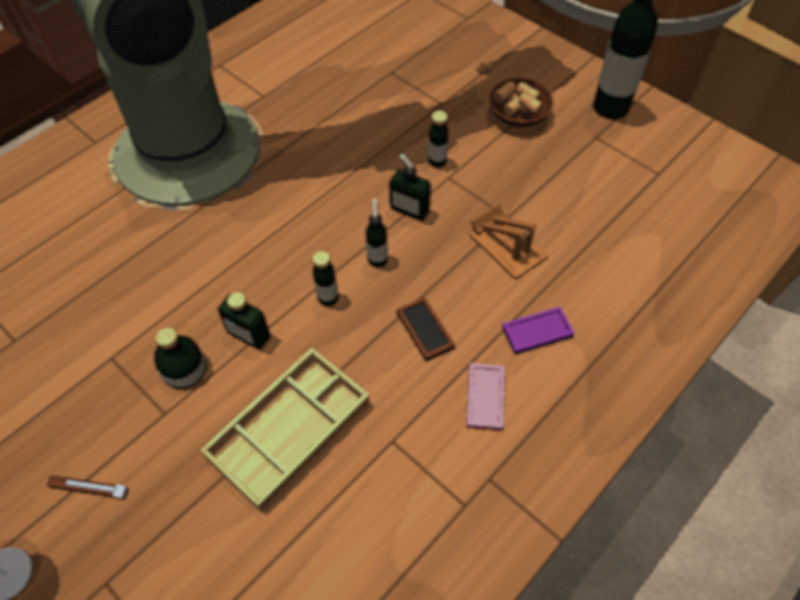

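View pics/top0.png

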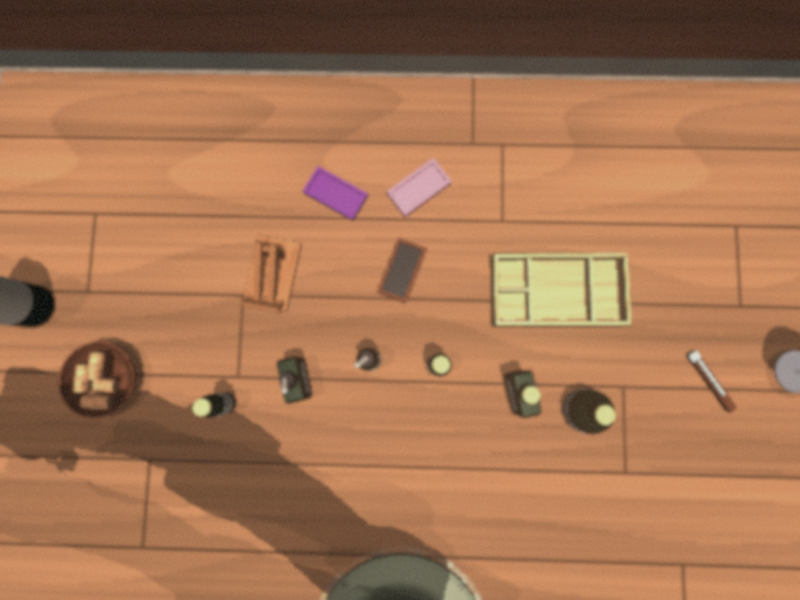

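Top view, pixels at 800x600:
- **Card-shaped things:** slate with dark wood frame (402,269), which is the one to use; purple (335,193) and pink (420,187) are decoys.
- **Bottles with a light stopper (sealed):** slim (440,365) and slim (203,408), flask (528,393), squat (597,412).
- **Steel spouts (leave alone):** slim tester (367,357), flat tester (293,380).
- **Other:** wine bottle (20,300) is a decoy. Crate is at (560,290) and easel at (272,272).

In the scene view the same things appear at: card (425,328), stoppers (322,260), (440,118), (237,300), (167,338).

```bash
cat > h.py <<'E'
import numpy as np, cv2
from scipy.spatial.transform import Rotation as Rn
from workcell import readout, grab_frame, camera_info, bot
def cam(n, st=None):
    c=dict(camera_info(n))
    if n=="wrist":
        T=np.eye(4); T[:3,:3]=Rn.from_euler('xyz',st['tool_rot']).as_matrix(); T[:3,3]=st['position']
        c['T']=T@c['hand_eye']
    return c
def ray(c,p):
    d=np.array([(p[0]-c['cx'])/c['fx'],-(p[1]-c['cy'])/c['fy'],-1.]); d=c['T'][:3,:3]@d
    return c['T'][:3,3],d/np.linalg.norm(d)
def plane(c,p,z): o,d=ray(c,p); return o+d*(z-o[2])/d[2]
def tri(*cp):
    A=np.zeros((3,3));b=np.zeros(3)
    for c,p in cp:
        o,d=ray(c,p);M=np.eye(3)-np.outer(d,d);A+=M;b+=M@o
    x=np.linalg.solve(A,b)
    return x,max(np.linalg.norm((np.eye(3)-np.outer(ray(c,p)[1],ray(c,p)[1]))@(x-c['T'][:3,3])) for c,p in cp)
def proj(c,X):
    q=np.linalg.inv(c['T'])@np.append(X,1); return np.array([c['cx']+c['fx']*q[0]/-q[2], c['cy']+c['fy']*q[1]/q[2]])
def blobs(f,lo,hi,amin=15):
    m=cv2.inRange(cv2.cvtColor(f,cv2.COLOR_BGR2HSV),lo,hi)
    n,l,s,ct=cv2.connectedComponentsWithStats(m)
    return m,[(ct[i],s[i]) for i in range(1,n) if s[i][4]>=amin]
E
cat > m1.py <<'E'
from h import *
S=cv2.imread("scene_raw.png");T=cv2.imread("top_raw.png");hs=cv2.cvtColor(T,cv2.COLOR_BGR2HSV);hS=cv2.cvtColor(S,cv2.COLOR_BGR2HSV)
k=512/800
for nm,h,p in (("stop",hs,(440,365)),("crate",hs,(560,290)),("card",hs,(402,269)),("table",hs,(600,350)),("easel",hs,(290,265)),("stopS",hS,(322,262)),("crateS",hS,(290,420)),("cardS",hS,(425,326)),("tableS",hS,(350,450))):
    print(nm,h[int(p[1]*k),int(p[0]*k)])
for f in (T,S):
    m,b=blobs(f,(25,70,120),(42,255,255),12)
    for c,s in b: print(np.round(c,1),s)
E
python3 m1.py
```

```text
stop [ 31  71 218]
crate [ 30  78 217]
card [14 65 94]
table [ 12 135 202]
easel [ 12 143 210]
stopS [ 31  93 194]
crateS [ 32  95 194]
cardS [18 27 47]
tableS [ 13 151 166]
[354.8 185.2] [ 316  163   87   45 2771]
[400.5 185.8] [400 182   2   9  17]
[281.7 232.8] [276 227  12  12 102]
[339.5 252.8] [335 247  10  13 105]
[128.9 260.4] [123 255  12  11  98]
[386.8 265.1] [381 259  12  14 125]
[280.9  74. ] [277  71   9   7  54]
[205.1 165. ] [200 161  11   9  68]
[150.7 191.6] [146 187  11  10  80]
[105.9 215.3] [101 211  12  10  99]
[181.4 276.3] [ 130  223  105  100 3744]
```

```bash
python3 - <<'E'
import cv2
T=cv2.imread("top_raw.png")
a=cv2.resize(T[150:285,115:415],(800,360),interpolation=cv2.INTER_CUBIC)
cv2.imwrite("pics/crop1.png",a)
E
```

```text
(no output)
```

View pics/crop1.png

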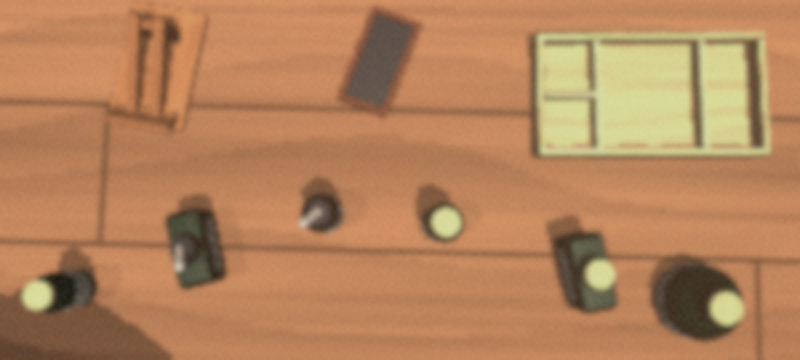

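Crop, 2.67x: slate card at (380,60) and the four wooden stoppers at (38,295), (445,222), (600,273), (725,308). The steel-spout testers at (190,250) and (320,212) are to be left alone. So the choice holds.

```bash
cat > m2.py <<'E'
from h import *
S=cv2.imread("scene_raw.png");T=cv2.imread("top_raw.png")
cs,ct=cam("scene"),cam("top")
for n,a,b in (("slimR",(281.7,232.8),(205.1,165)),("flask",(339.5,252.8),(150.7,191.6)),("slimL",(128.9,260.4),(280.9,74)),("squat",(386.8,265.1),(105.9,215.3))):
    x,e=tri((ct,a),(cs,b)); print(n,x.round(4),"err",round(e,4))
def rect(f,c,m,z,near):
    cn,_=cv2.findContours(m,cv2.RETR_EXTERNAL,cv2.CHAIN_APPROX_NONE)
    g=max(cn,key=lambda q:(cv2.contourArea(q) if abs(cv2.minAreaRect(q)[0]-np.array(near)).max()<25 else 0))
    P=np.array([plane(c,p,z)[:2] for p in g[:,0]],np.float32)
    r=cv2.minAreaRect(P*1000); return np.round(r[0],1),np.round(r[1],1),round(r[2],1),g
for f,c,nm,nc,nd in ((T,ct,"top",(358,185),(257,172)),(S,cs,"scene",(183,273),(272,210))):
    h=cv2.cvtColor(f,cv2.COLOR_BGR2HSV)
    m=cv2.morphologyEx(cv2.inRange(h,(23,40,60),(45,255,255)),cv2.MORPH_CLOSE,np.ones((5,5)))
    print(nm,"crate z36",rect(f,c,m,.036,nc)[:3],"z0",rect(f,c,m,0.,nc)[:3])
    m=cv2.inRange(h,(0,0,0),(179,255,130 if nm=="top" else 105))
    m=cv2.morphologyEx(m,cv2.MORPH_CLOSE,np.ones((3,3)))
    print(nm,"card",rect(f,c,m,.014,nd)[:3])
cr=lambda p:(115+p[0]/800*300,150+p[1]/360*135)
for q in ((130,12),(207,14),(178,130),(110,118)): print("easel corner z0",plane(ct,cr(q),0).round(4)[:2],"z.06",plane(ct,cr(q),.06).round(4)[:2])
for q in ((580,235),(606,235),(617,305),(587,310)): print("flask top corners",plane(ct,cr(q),.075).round(4)[:2])
for q in ((168,215),(205,208),(222,275),(188,287)): print("ftester",plane(ct,cr(q),.075).round(4)[:2])
print("slimT",plane(ct,cr((322,210)),.09).round(3))
E
python3 m2.py
```

```text
slimR [ 0.4372 -0.0502  0.109 ] err 0.0003
flask [ 0.395  -0.1837  0.1003] err 0.0001
slimL [0.367  0.2977 0.1118] err 0.0005
squat [ 0.3697 -0.2918  0.0987] err 0.0001
top crate z36 (array([ 565.1, -247.9]), array([115.6, 216.2]), 1.3) z0 (array([ 570.7, -258.1]), array([120.4, 225.1]), 1.3)
top card (array([592.8,  12.9]), array([42.7, 95.8]), 69.6)
scene crate z36 (array([ 566.2, -250.3]), array([120.4, 218.5]), 1.5) z0 (array([ 550.8, -243.3]), array([125. , 226.8]), 1.5)
scene card (array([599.2,   5.9]), array([ 52.7, 103. ]), 70.6)
easel corner z0 [0.6407 0.2636] z.06 [0.6268 0.2463]
easel corner z0 [0.6402 0.1855] z.06 [0.6263 0.1733]
easel corner z0 [0.5219 0.209 ] z.06 [0.5158 0.1953]
easel corner z0 [0.5325 0.2776] z.06 [0.5257 0.2593]
flask top corners [ 0.428  -0.1732]
flask top corners [ 0.4285 -0.1963]
flask top corners [ 0.3673 -0.2055]
flask top corners [ 0.3623 -0.1791]
ftester [0.4371 0.197 ]
ftester [0.4441 0.1639]
ftester [0.3849 0.1459]
ftester [0.3736 0.1758]
slimT [0.445 0.057 0.09 ]
```

Emit:
drive_tool([
  {"dx": -0.1, "dy": -0.06, "fingers": 0},
  {"dx": -0.2, "dy": -0.13},
  {"dx": -0.3, "dy": -0.2},
  {"dx": -0.3, "dy": -0.2},
  {"dx": -0.3, "dy": -0.2},
  {"dx": -0.3, "dy": -0.2},
  {"dx": -0.3, "dy": -0.2},
  {"dx": -0.3, "dy": -0.2},
  {"dx": -0.3, "dy": -0.2},
  {"dx": -0.3, "dy": -0.2},
  {"dx": -0.3, "dy": -0.2},
  {"dx": -0.3, "dy": -0.2},
  {"dx": -0.3, "dy": -0.2},
  {"dx": -0.3, "dy": -0.2},
  {"dx": -0.3, "dy": -0.2},
  {"dx": -0.3, "dy": -0.2},
  {"dx": -0.2, "dy": -0.1},
  {"dx": -0.1, "dy": -0.05},
  {"dx": 0},
  {"dx": 0},
], squeeze=40)

```text
invalid input
```

```bash
cat >> h.py <<'E'
def shot(name):
    st=readout.observe(); f=grab_frame("wrist"); cv2.imwrite(f"{name}_raw.png",f); np.save(name+".npy",np.r_[st['position'],st['tool_rot']])
    cv2.imwrite(f"pics/{name}.png",cv2.resize(f,(800,600),interpolation=cv2.INTER_CUBIC)); return f
def load(name):
    v=np.load(name+".npy"); return cv2.imread(name+"_raw.png"),cam("wrist",dict(position=v[:3],tool_rot=v[3:]))
def go(xyz,yaw=None):
    st=readout.observe(); R=Rn.from_euler('xyz',st['tool_rot']).as_matrix()
    d=R.T@(np.array(xyz)-st['position'])*10; y=0
    if yaw is not None: y=-(((yaw-st['tool_rot'][2]+np.pi/2)%np.pi)-np.pi/2)/(np.pi/2)
    print("units dx,dy,dz",d.round(2),"yaw",round(y,3),"pos",st['position'].round(4),"yaw",st['tool_rot'][2].round(4),"t",round(st['clock'],1),"w",round(st['grip_width'],4))
E
python3 -c "
from h import *
shot('w1'); go((0.6,0.01,.2),2.79)"
```

```text
units dx,dy,dz [-5.6  -4.09  0.31] yaw -0.0 pos [0.2153 0.5865 0.2309] yaw 2.7897 t 0.1 w 0.0856
```

View pics/w1.png

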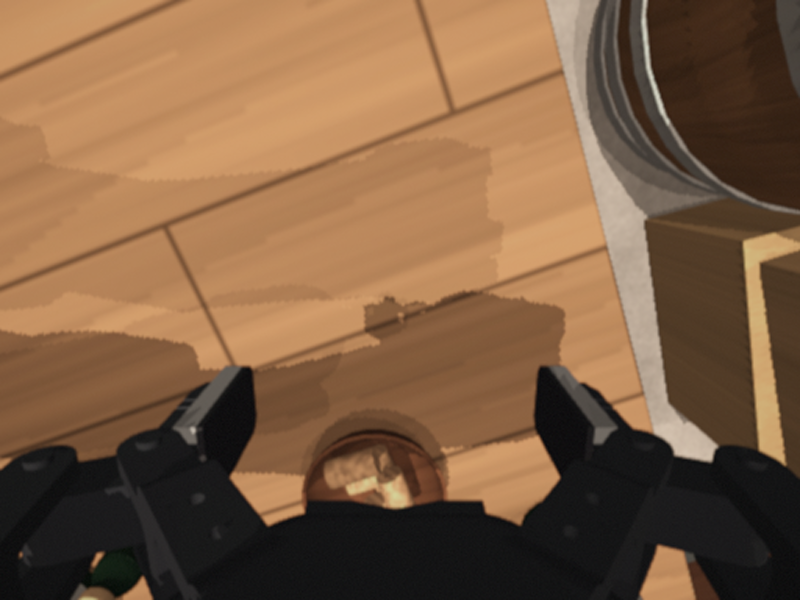

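The call was refused, probably because every row needs all its fields. The wrist view shows only the bowl and counter, with the gripper at the bottom of the image. I'll resend complete rows.

Emit:
drive_tool([
  {"dx": -0.1, "dy": -0.05, "dz": 0, "yaw": 0, "fingers": 0},
  {"dx": -0.2, "dy": -0.1, "dz": 0, "yaw": 0, "fingers": 0},
  {"dx": -0.3, "dy": -0.15, "dz": 0, "yaw": 0, "fingers": 0},
  {"dx": -0.35, "dy": -0.17, "dz": 0, "yaw": 0, "fingers": 0},
  {"dx": -0.35, "dy": -0.17, "dz": 0, "yaw": 0, "fingers": 0},
  {"dx": -0.35, "dy": -0.17, "dz": 0, "yaw": 0, "fingers": 0},
  {"dx": -0.35, "dy": -0.17, "dz": 0, "yaw": 0, "fingers": 0},
  {"dx": -0.35, "dy": -0.17, "dz": 0, "yaw": 0, "fingers": 0},
  {"dx": -0.35, "dy": -0.17, "dz": 0, "yaw": 0, "fingers": 0},
  {"dx": -0.35, "dy": -0.17, "dz": 0, "yaw": 0, "fingers": 0},
  {"dx": -0.35, "dy": -0.17, "dz": 0, "yaw": 0, "fingers": 0},
  {"dx": -0.35, "dy": -0.17, "dz": 0, "yaw": 0, "fingers": 0},
  {"dx": -0.35, "dy": -0.17, "dz": 0, "yaw": 0, "fingers": 0},
  {"dx": -0.35, "dy": -0.17, "dz": 0, "yaw": 0, "fingers": 0},
  {"dx": -0.35, "dy": -0.17, "dz": 0, "yaw": 0, "fingers": 0},
  {"dx": -0.35, "dy": -0.17, "dz": 0, "yaw": 0, "fingers": 0},
  {"dx": -0.3, "dy": -0.17, "dz": 0, "yaw": 0, "fingers": 0},
  {"dx": -0.2, "dy": -0.1, "dz": 0, "yaw": 0, "fingers": 0},
  {"dx": 0, "dy": 0, "dz": 0, "yaw": 0, "fingers": 0},
  {"dx": 0, "dy": 0, "dz": 0, "yaw": 0, "fingers": 0},
], squeeze=40)

```text
clock: 2.15
position: [0.6497, 0.1302, 0.231]
tool_rot: [-3.141, -0.001, 2.789]
force: [-0.1, 1.0, -0.9]
grip_width: 0.0855
finger_force: 0.0
```

```bash
python3 -c "
from h import *
shot('w2'); go((0.6,0.01,.2),2.79)"
```

```text
units dx,dy,dz [ 0.05 -1.31  0.31] yaw -0.0 pos [0.6494 0.1312 0.2311] yaw 2.7899 t 2.2 w 0.0858
```

View pics/w2.png

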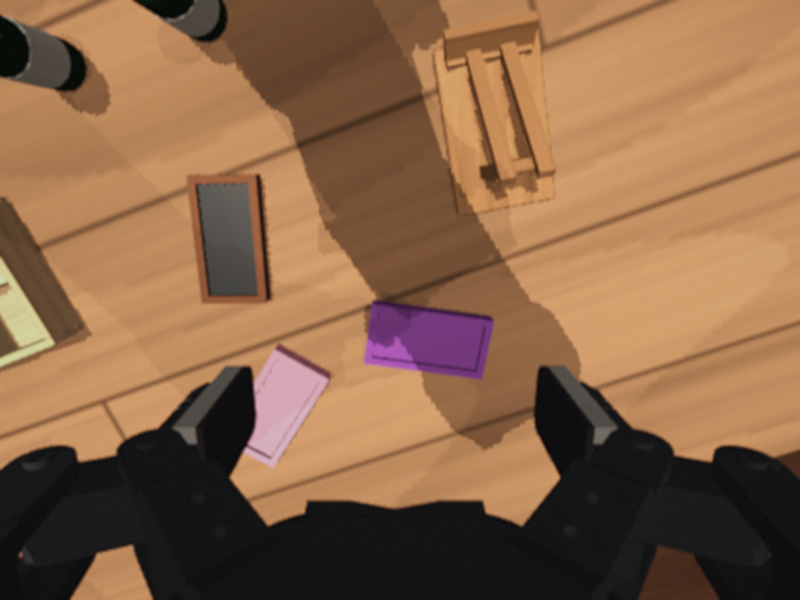

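Wrist view: slate card at (228,238), easel at (495,115) with its ledge on the robot side and rails rising to +x, so its yaw is about -10°. Purple (430,340) and pink (285,405) are the decoys. I'll take a closer look at the easel.

Emit:
drive_tool([
  {"dx": 0.15, "dy": 0.1, "dz": 0.1, "yaw": 0, "fingers": 0},
  {"dx": 0.25, "dy": 0.2, "dz": 0.2, "yaw": 0, "fingers": 0},
  {"dx": 0.25, "dy": 0.2, "dz": 0.2, "yaw": 0, "fingers": 0},
  {"dx": 0.15, "dy": 0.1, "dz": 0.1, "yaw": 0, "fingers": 0},
  {"dx": 0, "dy": 0, "dz": 0, "yaw": 0, "fingers": 0},
  {"dx": 0, "dy": 0, "dz": 0, "yaw": 0, "fingers": 0},
])

```text
clock: 2.8
position: [0.5956, 0.2149, 0.1718]
tool_rot: [-3.141, 0.001, 2.791]
force: [-0.7, -0.2, 0.3]
grip_width: 0.0851
finger_force: 0.0
```

```bash
python3 -c "
from h import *
shot('w3'); go((0.6,0.01,.2),2.79)
f,c=load('w2'); h=cv2.cvtColor(f,cv2.COLOR_BGR2HSV)
m=((h[:,:,1]<75)&(h[:,:,2]<130)).astype(np.uint8); m[:, :120]=0;m[:,180:]=0;m[:100]=0;m[200:]=0
cn,_=cv2.findContours(m,cv2.RETR_EXTERNAL,cv2.CHAIN_APPROX_NONE); g=max(cn,key=cv2.contourArea)
r=cv2.minAreaRect(g); print('slate px',r)
P=np.array([plane(c,p,.014)[:2] for p in g[:,0]],np.float32)*1000; print('slate world',cv2.minAreaRect(P))
k=512/800
q=[plane(c,(u*k,v*k),.014)[:2] for u,v in ((188,176),(260,176),(268,300),(203,301))]; print(np.round(q,4),np.mean(q,0)) 
"
```

```text
units dx,dy,dz [-0.74 -1.9  -0.28] yaw -0.0 pos [0.5962 0.2143 0.1721] yaw 2.7894 t 2.9 w 0.0855
slate px ((144.88462829589844, 152.92308044433594), (72.68223571777344, 32.09627151489258), 85.03025817871094)
slate world ((593.2807006835938, 11.724163055419922), (37.9870491027832, 85.47252655029297), 70.06022644042969)
[[ 0.539   0.0053]
 [ 0.5577  0.0559]
 [ 0.6479  0.0216]
 [ 0.6306 -0.0278]] [0.59379277 0.01378665]
```

View pics/w3.png

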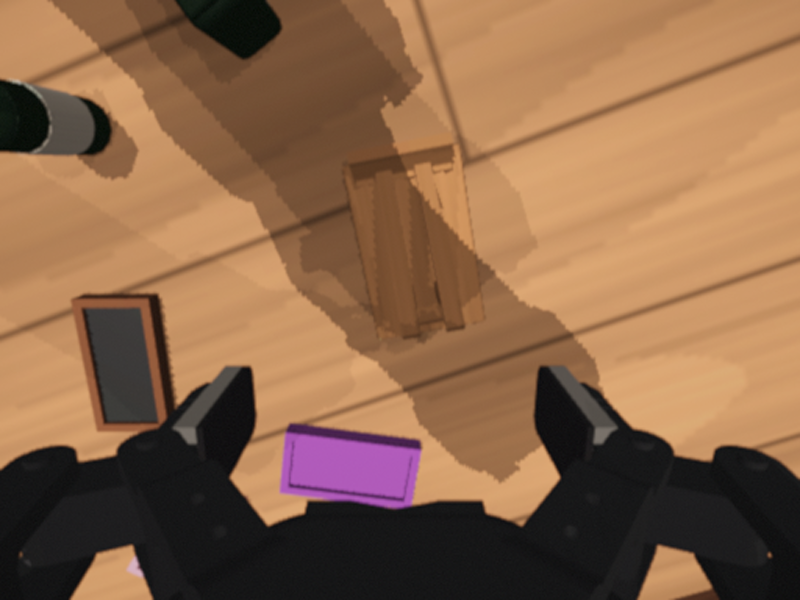

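Closer: ledge top edge (345,163)-(460,143), rail upper ends (402,337)-(465,325), base far corners (379,345) and (485,318). Now triangulating these across w2 and w3.

```bash
python3 -c "
from h import *
k=512/800
f2,a=load('w2');f3,b=load('w3')
for n,p,q in (('ledgeL',(447,30),(345,163)),('ledgeR',(537,12),(460,143)),('ledge2L',(447,66),(352,182)),('ledge2R',(541,50),(463,160)),('railL end',(498,181),(403,338)),('railR end',(553,171),(465,325)),('baseL',(459,214),(379,345)),('baseR',(553,197),(485,318)),('cardA',(188,176),(73,298)),('cardB',(260,176),(155,295)),('cardC',(203,301),(98,430))):
    x,e=tri((a,np.array(p)*k),(b,np.array(q)*k)); print(n,x.round(4),round(e,4))
f,c=a and (f2,a)
import cv2
u=cv2.resize(f2[0:145,260:380],(720,870),interpolation=cv2.INTER_CUBIC)
v=cv2.resize(f3[80:230,205:325],(480,600),interpolation=cv2.INTER_CUBIC); u=cv2.resize(f2[0:145,275:365],(372,600),interpolation=cv2.INTER_CUBIC)
o=np.zeros((600,800,3),np.uint8);o[:,:372]=u;o[:,372:]=v[:,:428];o=cv2.LUT(o,np.array([min(255,int((i/255)**.6*255)) for i in range(256)],np.uint8));cv2.imwrite('pics/e.png',o)
"
```

```text
ledgeL [0.5207 0.2124 0.0492] 0.0005
ledgeR [0.5303 0.2747 0.0355] 0.0034
ledge2L [0.5334 0.2102 0.0155] 0.0018
ledge2R [ 0.5449  0.2818 -0.0047] 0.0012
railL end [0.6171 0.2104 0.0777] 0.0009
railR end [0.6231 0.2445 0.0746] 0.0004
baseL [0.636  0.187  0.0219] 0.0013
baseR [0.6511 0.2616 0.0008] 0.0003
cardA [0.5382 0.0042 0.0119] 0.0005
cardB [0.5562 0.053  0.0045] 0.0008
cardC [ 0.6303 -0.0262  0.017 ] 0.0001
```

View pics/e.png

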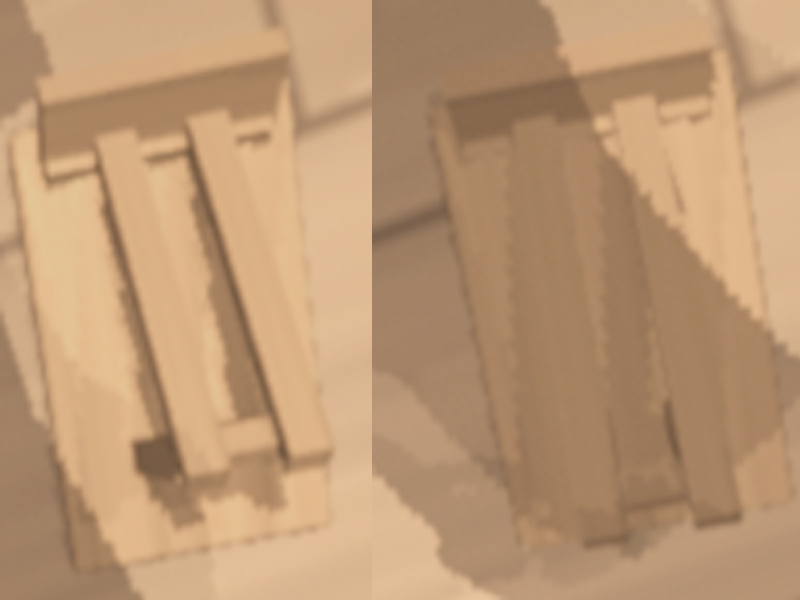

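Enlarged: left half is w2, right half w3. Ledge inner top edge (42,103)-(288,55) / (448,98)-(712,48). Rail feet (97,135), (228,112) / (513,120), (652,95). Rail tops (187,478), (330,455) / (585,545), (742,518).

```bash
python3 -c "
from h import *
f2,a=load('w2');f3,b=load('w3')
R={}
for n,p,q in (('ledL',(42,103),(448,98)),('ledR',(288,55),(712,48)),('footL',(97,135),(513,120)),('footR',(228,112),(652,95)),('topL',(187,478),(585,545)),('topR',(330,455),(742,518)),('baseR',(330,522),(795,500))):
    p=(275+p[0]*90/372-.4,p[1]*145/600-.4);q=(205+(q[0]-372)/4-.4,80+q[1]/4-.4)
    x,e=tri((a,p),(b,q)); R[n]=x; print(n,x.round(4),round(e,4))
fm=(R['footL']+R['footR'])/2;tm=(R['topL']+R['topR'])/2;d=tm-fm
print(fm,tm,'yaw',np.degrees(np.arctan2(d[1],d[0])),'slope',np.degrees(np.arctan2(d[2],np.hypot(*d[:2]))))
l=R['ledR']-R['ledL'];print('yaw ledge',np.degrees(np.arctan2(-l[0],l[1])),np.linalg.norm(l), (R['ledR']+R['ledL'])/2)
"
```

```text
ledL [0.5207 0.2131 0.0292] 0.0003
ledR [0.5316 0.2737 0.0299] 0.0001
footL [0.5308 0.2252 0.021 ] 0.0002
footR [0.5371 0.2584 0.0211] 0.0005
topL [0.6163 0.211  0.0797] 0.0005
topR [0.6229 0.2439 0.0777] 0.0002
baseR [0.65   0.2606 0.0066] 0.0004
[0.53398586 0.24180059 0.02108399] [0.61959341 0.22740953 0.07867429] yaw -9.542484785316212 slope 33.56092866519049
yaw ledge -10.16742396671804 0.06156937197005133 [0.52616631 0.24335658 0.02957245]
```

Emit:
drive_tool([
  {"dx": -0.07, "dy": -0.2, "dz": 0, "yaw": 0, "fingers": 0},
  {"dx": -0.1, "dy": -0.3, "dz": 0, "yaw": 0, "fingers": 0},
  {"dx": -0.1, "dy": -0.3, "dz": 0, "yaw": 0, "fingers": 0.2},
  {"dx": -0.1, "dy": -0.3, "dz": 0, "yaw": 0, "fingers": 0.2},
  {"dx": -0.1, "dy": -0.3, "dz": 0.1, "yaw": 0, "fingers": 0.2},
  {"dx": -0.1, "dy": -0.3, "dz": 0.2, "yaw": 0, "fingers": 0.2},
  {"dx": -0.1, "dy": -0.2, "dz": 0.3, "yaw": 0, "fingers": 0.2},
  {"dx": 0, "dy": 0, "dz": 0.3, "yaw": 0, "fingers": 0.2},
  {"dx": 0, "dy": 0, "dz": 0.3, "yaw": 0, "fingers": 0.2},
  {"dx": 0, "dy": 0, "dz": 0.2, "yaw": 0, "fingers": 0.2},
  {"dx": 0, "dy": 0, "dz": 0, "yaw": 0, "fingers": 0.2},
  {"dx": 0, "dy": 0, "dz": 0, "yaw": 0, "fingers": 0.2},
], squeeze=40)

```text
clock: 4.05
position: [0.5935, 0.0126, 0.0322]
tool_rot: [-3.141, 0.001, 2.789]
force: [0.9, 0.8, 0.8]
grip_width: 0.0681
finger_force: 0.0
```

```bash
python3 -c "
from h import *
shot('w4'); go((0.5935,0.0125,0),2.791)"
```

```text
units dx,dy,dz [ 0.   -0.    0.33] yaw -0.001 pos [0.5939 0.0128 0.0327] yaw 2.7889 t 4.1 w 0.0682
```

View pics/w4.png

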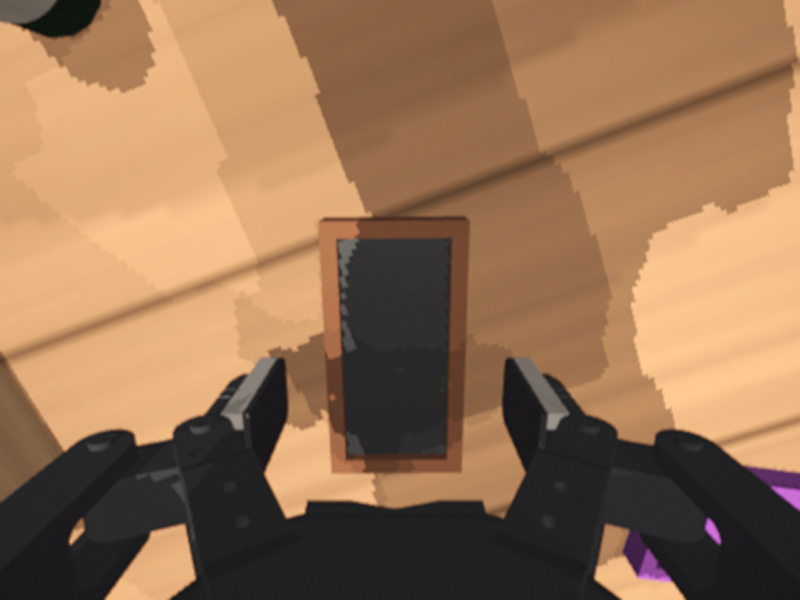

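The card sits squarely between the fingers, with its centre at about (395,345).

Emit:
drive_tool([
  {"dx": 0, "dy": 0, "dz": 0.15, "yaw": 0, "fingers": 0.25},
  {"dx": 0, "dy": 0, "dz": 0.1, "yaw": 0, "fingers": 0.3},
  {"dx": 0, "dy": 0, "dz": 0.07, "yaw": 0, "fingers": 0.3},
  {"dx": 0, "dy": 0, "dz": 0.02, "yaw": 0, "fingers": 0.3},
  {"dx": 0, "dy": 0, "dz": 0, "yaw": 0, "fingers": 0.3},
  {"dx": 0, "dy": 0, "dz": 0, "yaw": 0, "fingers": 0.5},
  {"dx": 0, "dy": 0, "dz": 0, "yaw": 0, "fingers": 0.5},
  {"dx": 0, "dy": 0, "dz": 0, "yaw": 0, "fingers": 0.5},
  {"dx": 0, "dy": 0, "dz": 0, "yaw": 0, "fingers": 0.5},
], squeeze=20)

```text
clock: 5.0
position: [0.5931, 0.0135, -0.0025]
tool_rot: [3.141, 0.0, 2.79]
force: [-0.3, -0.5, 1.5]
grip_width: 0.0517
finger_force: 21.7
```

Emit:
drive_tool([
  {"dx": 0, "dy": 0, "dz": -0.1, "yaw": 0, "fingers": 0.5},
  {"dx": 0, "dy": 0, "dz": -0.3, "yaw": 0, "fingers": 0.5},
  {"dx": 0, "dy": 0, "dz": -0.4, "yaw": 0, "fingers": 0.5},
  {"dx": 0, "dy": 0, "dz": -0.3, "yaw": 0, "fingers": 0.5},
  {"dx": 0.04, "dy": 0.1, "dz": -0.15, "yaw": 0, "fingers": 0.5},
  {"dx": 0.1, "dy": 0.25, "dz": 0, "yaw": 0, "fingers": 0.5},
  {"dx": 0.12, "dy": 0.3, "dz": 0, "yaw": 0, "fingers": 0.5},
  {"dx": 0.12, "dy": 0.3, "dz": 0, "yaw": 0, "fingers": 0.5},
  {"dx": 0.12, "dy": 0.3, "dz": 0, "yaw": 0, "fingers": 0.5},
  {"dx": 0.12, "dy": 0.3, "dz": 0, "yaw": 0, "fingers": 0.5},
  {"dx": 0.1, "dy": 0.3, "dz": 0, "yaw": 0, "fingers": 0.5},
  {"dx": 0.06, "dy": 0.19, "dz": 0, "yaw": 0, "fingers": 0.5},
  {"dx": 0, "dy": 0, "dz": 0, "yaw": -0.05, "fingers": 0.5},
  {"dx": 0, "dy": 0, "dz": 0, "yaw": -0.065, "fingers": 0.5},
  {"dx": 0, "dy": 0, "dz": 0, "yaw": 0, "fingers": 0.5},
  {"dx": 0, "dy": 0, "dz": 0, "yaw": 0, "fingers": 0.5},
])

```text
clock: 6.6
position: [0.59, 0.2315, 0.1221]
tool_rot: [-3.141, -0.0, 2.967]
force: [0.3, -0.1, -0.8]
grip_width: 0.0515
finger_force: 21.7
```

```bash
python3 -c "
from h import *
shot('w5'); go((0.5902,0.2321,0.075),2.9705)"
```

```text
units dx,dy,dz [-0.    0.01  0.47] yaw -0.002 pos [0.59   0.2315 0.1222] yaw 2.967 t 6.7 w 0.0515
```

View pics/w5.png

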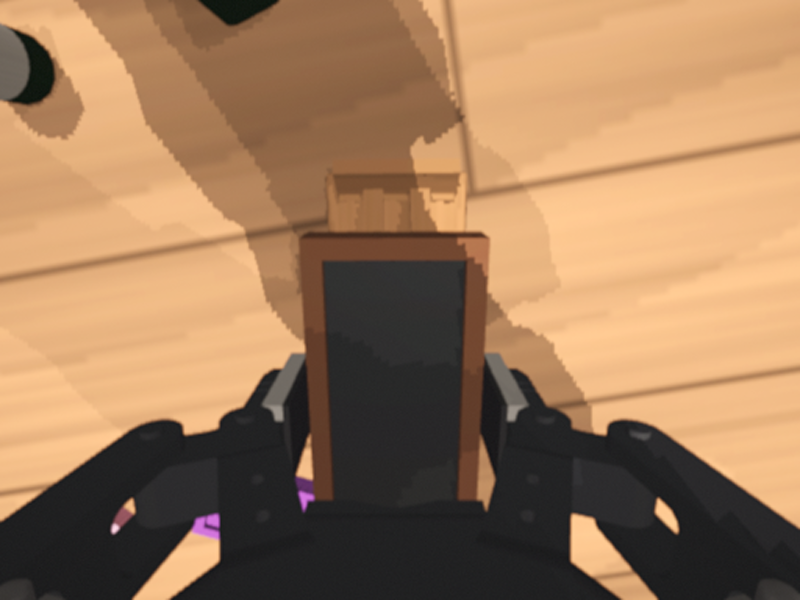

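The card is held level and square over the easel; the ledge shows at (395,180).

Emit:
drive_tool([
  {"dx": 0, "dy": 0, "dz": 0.15, "yaw": 0, "fingers": 0.5},
  {"dx": 0, "dy": 0, "dz": 0.2, "yaw": 0, "fingers": 0.5},
  {"dx": 0, "dy": 0, "dz": 0.1, "yaw": 0, "fingers": 0.5},
  {"dx": 0, "dy": 0, "dz": 0.05, "yaw": 0, "fingers": 0.5},
  {"dx": 0, "dy": 0, "dz": 0.04, "yaw": 0, "fingers": 0.5},
  {"dx": 0, "dy": 0, "dz": 0.04, "yaw": 0, "fingers": 0.5},
  {"dx": 0, "dy": 0, "dz": 0.03, "yaw": 0, "fingers": 0.5},
  {"dx": 0, "dy": 0, "dz": 0, "yaw": 0, "fingers": 0.5},
])

```text
clock: 7.45
position: [0.5899, 0.2316, 0.0612]
tool_rot: [-3.141, -0.0, 2.97]
force: [-3.6, -2.1, 2.7]
grip_width: 0.0516
finger_force: 25.1
```

```bash
python3 -c "
from h import *
shot('w6'); go((0.5705,0.2355,0.045),2.9705)"
```

```text
units dx,dy,dz [0.2  0.   0.16] yaw -0.001 pos [0.5899 0.2317 0.0613] yaw 2.9697 t 7.5 w 0.0514
```

View pics/w6.png

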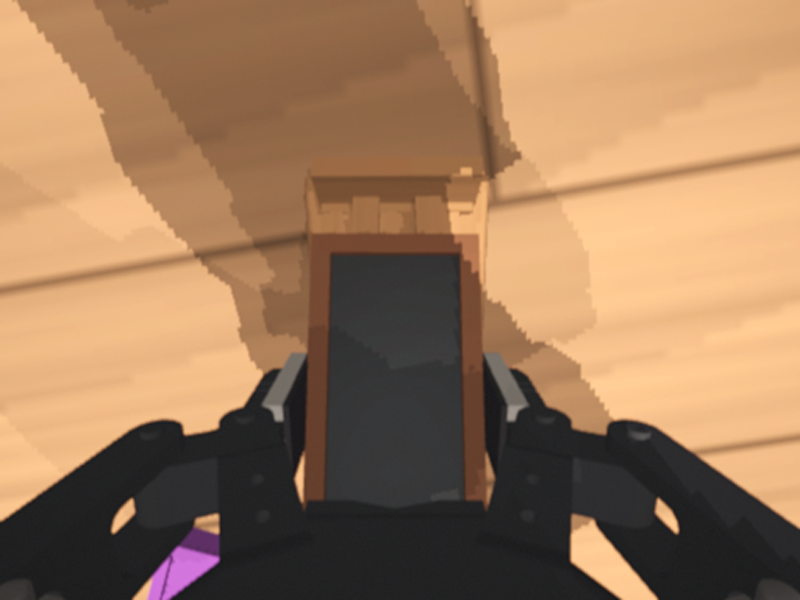

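The card has tilted with the slope. Now sliding it down to the ledge.

Emit:
drive_tool([
  {"dx": 0.05, "dy": 0, "dz": 0.04, "yaw": 0, "fingers": 0.5},
  {"dx": 0.05, "dy": 0, "dz": 0.04, "yaw": 0, "fingers": 0.5},
  {"dx": 0.05, "dy": 0, "dz": 0.035, "yaw": 0, "fingers": 0.5},
  {"dx": 0.04, "dy": 0, "dz": 0.03, "yaw": 0, "fingers": 0.5},
  {"dx": 0, "dy": 0, "dz": 0, "yaw": 0, "fingers": 0.5},
])

```text
clock: 8.0
position: [0.5707, 0.2355, 0.0466]
tool_rot: [-3.142, -0.001, 2.971]
force: [-5.3, 2.1, 1.2]
grip_width: 0.0512
finger_force: 25.5
```

```bash
python3 -c "
from h import *
shot('w7'); go((0.5705,0.2355,0.045),2.9705)
print(readout.observe()['force'])"
```

```text
units dx,dy,dz [0.   0.   0.02] yaw 0.0 pos [0.5707 0.2354 0.0466] yaw 2.9708 t 8.1 w 0.0516
[-5.01239802  2.22015779  1.27535399]
```

View pics/w7.png

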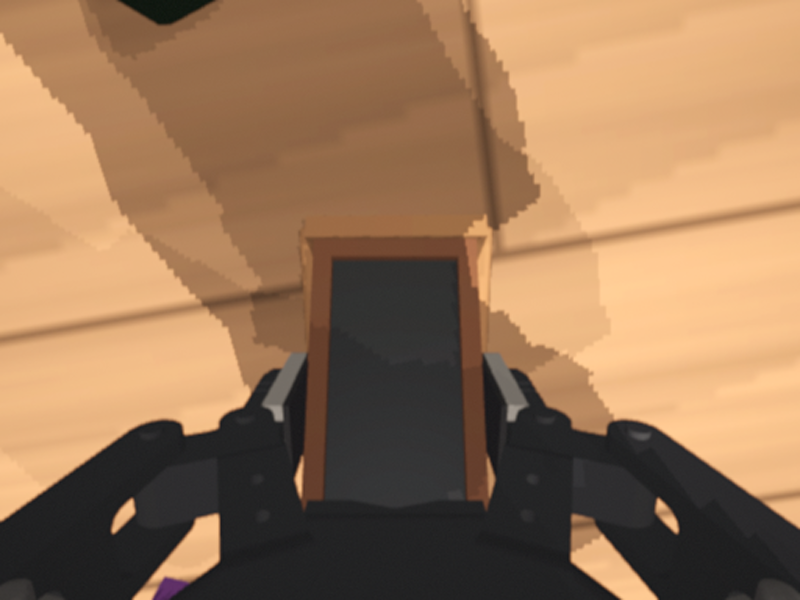

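The card's lower end sits at the ledge (395,235), square. Releasing, rising, then on to the far slim bottle.

Emit:
drive_tool([
  {"dx": 0, "dy": 0, "dz": 0, "yaw": 0, "fingers": 0.3},
  {"dx": 0, "dy": 0, "dz": 0, "yaw": 0, "fingers": 0.2},
  {"dx": 0, "dy": 0, "dz": 0, "yaw": 0, "fingers": 0.2},
  {"dx": 0, "dy": 0, "dz": -0.1, "yaw": 0, "fingers": 0.2},
  {"dx": 0, "dy": 0, "dz": -0.3, "yaw": 0, "fingers": 0.2},
  {"dx": 0, "dy": 0, "dz": -0.4, "yaw": 0, "fingers": 0.2},
  {"dx": 0, "dy": 0, "dz": -0.4, "yaw": 0, "fingers": 0.2},
  {"dx": 0, "dy": 0, "dz": -0.2, "yaw": 0, "fingers": 0.2},
  {"dx": 0.2, "dy": 0.02, "dz": -0.1, "yaw": 0, "fingers": 0.2},
  {"dx": 0.3, "dy": 0.04, "dz": 0, "yaw": 0, "fingers": 0.1},
  {"dx": 0.35, "dy": 0.04, "dz": 0, "yaw": 0, "fingers": 0.1},
  {"dx": 0.35, "dy": 0.04, "dz": 0, "yaw": 0, "fingers": 0.1},
  {"dx": 0.35, "dy": 0.04, "dz": 0, "yaw": 0, "fingers": 0.1},
  {"dx": 0.3, "dy": 0.04, "dz": 0, "yaw": 0, "fingers": 0.1},
  {"dx": 0.2, "dy": 0.04, "dz": 0, "yaw": 0, "fingers": 0.1},
  {"dx": 0.06, "dy": 0.01, "dz": 0, "yaw": -0.06, "fingers": 0.1},
  {"dx": 0, "dy": 0, "dz": 0, "yaw": -0.06, "fingers": 0.1},
  {"dx": 0, "dy": 0, "dz": 0, "yaw": 0, "fingers": 0.1},
  {"dx": 0, "dy": 0, "dz": 0, "yaw": 0, "fingers": 0.1},
], squeeze=40)

```text
clock: 9.95
position: [0.3683, 0.2975, 0.1972]
tool_rot: [3.141, 0.0, -3.128]
force: [0.1, -0.1, -0.1]
grip_width: 0.0768
finger_force: 0.0
```

```bash
cat > card.py <<'E'
from h import *
import sys
f=grab_frame("top"); s=grab_frame("scene"); cv2.imwrite("top_now.png",f); cv2.imwrite("scene_now.png",s)
hom=np.array([.5744,.2348,.049])
for n,im,z0 in (("top",f,None),("scene",s,None)):
    c=cam(n); h=cv2.cvtColor(im,cv2.COLOR_BGR2HSV); m=((h[:,:,1]<100)&(h[:,:,2]<110)).astype(np.uint8)
    p=proj(c,hom+[-.008,.0014,.0115]); mm=np.zeros_like(m); cv2.circle(mm,tuple(int(v) for v in p),24,1,-1)
    k,l,st,ct=cv2.connectedComponentsWithStats(m*mm); i=1+np.argmax(st[1:,4]); print(n,"slate",ct[i].round(1),st[i][4],"expected",p.round(1))
E
python3 card.py; python3 -c "
from h import *
f=shot('w8'); go((0.367,0.2977,.045),3.166)
c=load('w8')[1]; print('stopper expected px',proj(c,(.367,.2977,.112)))
print([ (b[0].round(1),b[1][4]) for b in blobs(f,(25,60,110),(42,255,255),60)[1]])"
```

```text
top slate [167.2 176.7] 401 expected [166.4 178.2]
scene slate [323.2 139.1] 129 expected [322. 138.]
units dx,dy,dz [0.01 0.   1.52] yaw -0.006 pos [0.3682 0.2975 0.1969] yaw -3.1265 t 10.1 w 0.0771
stopper expected px [253.06146605 192.96427168]
[(array([254.2, 185.8]), np.int32(205))]
```

Emit:
drive_tool([
  {"dx": 0.02, "dy": 0, "dz": 0.15, "yaw": 0, "fingers": 0.1},
  {"dx": 0.02, "dy": 0, "dz": 0.3, "yaw": 0, "fingers": 0.1},
  {"dx": 0, "dy": 0, "dz": 0.3, "yaw": 0, "fingers": 0.1},
  {"dx": 0, "dy": 0, "dz": 0.3, "yaw": 0, "fingers": 0.1},
  {"dx": 0, "dy": 0, "dz": 0.25, "yaw": 0, "fingers": 0.1},
  {"dx": 0, "dy": 0, "dz": 0.15, "yaw": 0, "fingers": 0.15},
  {"dx": 0, "dy": 0, "dz": 0.07, "yaw": 0, "fingers": 0.2},
  {"dx": 0, "dy": 0, "dz": 0, "yaw": 0, "fingers": 0.3},
  {"dx": 0, "dy": 0, "dz": 0, "yaw": 0, "fingers": 0.4},
  {"dx": 0, "dy": 0, "dz": 0, "yaw": 0, "fingers": 0.5},
  {"dx": 0, "dy": 0, "dz": 0, "yaw": 0, "fingers": 0.7},
  {"dx": 0, "dy": 0, "dz": 0, "yaw": 0, "fingers": 0.7},
  {"dx": 0, "dy": 0, "dz": 0, "yaw": 0, "fingers": 0.7},
], squeeze=40)

```text
clock: 11.4
position: [0.3644, 0.298, 0.0456]
tool_rot: [3.141, 0.001, -3.124]
force: [-0.0, 1.1, 8.1]
grip_width: 0.0347
finger_force: 39.0
```

Emit:
drive_tool([
  {"dx": 0, "dy": 0, "dz": -0.05, "yaw": 0, "fingers": 0.7},
  {"dx": 0, "dy": 0, "dz": -0.2, "yaw": 0, "fingers": 0.7},
  {"dx": 0, "dy": 0, "dz": -0.4, "yaw": 0, "fingers": 0.7},
  {"dx": 0, "dy": 0, "dz": -0.4, "yaw": 0, "fingers": 0.7},
  {"dx": 0, "dy": 0, "dz": -0.4, "yaw": 0, "fingers": 0.7},
  {"dx": -0.05, "dy": -0.1, "dz": -0.3, "yaw": 0, "fingers": 0.7},
  {"dx": -0.12, "dy": -0.23, "dz": -0.1, "yaw": 0, "fingers": 0.7},
  {"dx": -0.2, "dy": -0.4, "dz": 0, "yaw": 0, "fingers": 0.7},
  {"dx": -0.25, "dy": -0.43, "dz": 0, "yaw": 0, "fingers": 0.7},
  {"dx": -0.25, "dy": -0.43, "dz": 0, "yaw": 0, "fingers": 0.7},
  {"dx": -0.25, "dy": -0.43, "dz": 0, "yaw": 0, "fingers": 0.7},
  {"dx": -0.25, "dy": -0.43, "dz": 0, "yaw": 0, "fingers": 0.7},
  {"dx": -0.25, "dy": -0.43, "dz": 0, "yaw": 0, "fingers": 0.7},
  {"dx": -0.25, "dy": -0.43, "dz": 0, "yaw": 0, "fingers": 0.7},
  {"dx": -0.25, "dy": -0.43, "dz": 0, "yaw": 0, "fingers": 0.7},
  {"dx": -0.25, "dy": -0.43, "dz": 0, "yaw": 0, "fingers": 0.7},
  {"dx": -0.25, "dy": -0.4, "dz": 0, "yaw": 0, "fingers": 0.7},
  {"dx": -0.2, "dy": -0.43, "dz": 0, "yaw": 0, "fingers": 0.7},
  {"dx": -0.05, "dy": -0.23, "dz": 0, "yaw": 0, "fingers": 0.7},
  {"dx": 0, "dy": 0, "dz": 0, "yaw": 0, "fingers": 0.7},
])

```text
clock: 13.4
position: [0.6594, -0.2248, 0.2296]
tool_rot: [-3.14, -0.001, -3.129]
force: [-0.2, 0.0, -0.5]
grip_width: 0.0352
finger_force: 40.1
```

```bash
python3 card.py; python3 -c "
from h import *
f=shot('w9'); go((0.5917,-0.1704,.06),3.166)
c=load('w9')[1]
for x,y in ((-59,-109),(59,-109),(59,109),(-59,109)):
    t=np.radians(1.4); print((x,y),proj(c,(.5656+(x*np.cos(t)-y*np.sin(t))/1e3,-.2491+(x*np.sin(t)+y*np.cos(t))/1e3,.036)).round(1)*1.5625)
h=cv2.cvtColor(f,cv2.COLOR_BGR2HSV)
m=cv2.morphologyEx(cv2.inRange(h,(23,40,60),(45,255,255)),cv2.MORPH_CLOSE,np.ones((5,5)))
cn,_=cv2.findContours(m,cv2.RETR_EXTERNAL,cv2.CHAIN_APPROX_NONE); g=max(cn,key=cv2.contourArea)
for z in (.036,):
    P=np.array([plane(c,p,z)[:2] for p in g[:,0]],np.float32)*1000; print(cv2.minAreaRect(P))
print(readout.observe()['finger_force'])
"
```

```text
top slate [167.2 176.7] 403 expected [166.4 178.2]
scene slate [323.1 139.2] 131 expected [322. 138.]
units dx,dy,dz [0.67 0.5  1.7 ] yaw -0.004 pos [ 0.6598 -0.2196  0.23  ] yaw -3.1239 t 13.6 w 0.0349
(-59, -109) [184.375    31.09375]
(59, -109) [205.3125  214.53125]
(59, 109) [510.3125  211.71875]
(-59, 109) [520.46875  27.5    ]
((563.001220703125, -249.9385986328125), (117.85653686523438, 216.7167205810547), 1.0548404455184937)
40.10651909862645
```

View pics/w9.png

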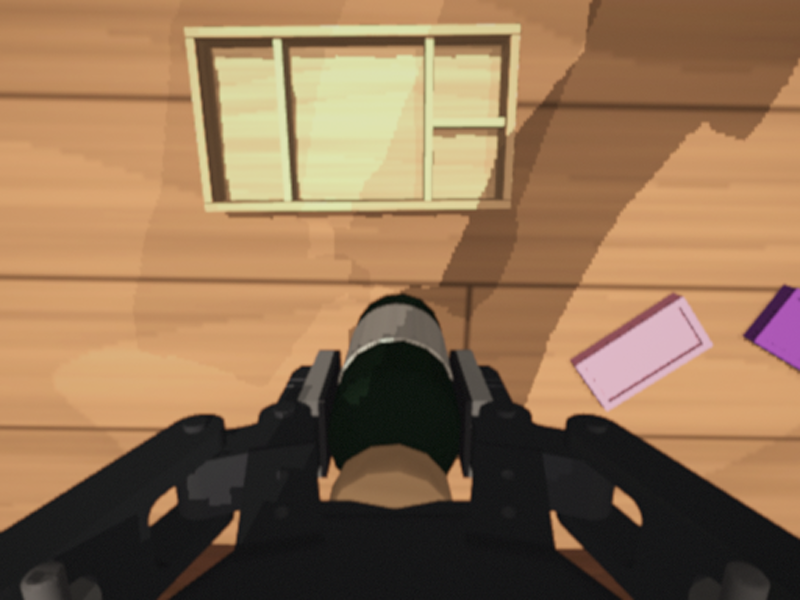

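Wrist view: crate outlined at (190,30)-(515,205), small cells on the right; bottle held upright at (398,380).

```bash
python3 -c "
from h import *
c=load('w9')[1]; p=np.load('w9.npy')[:3]; print(p)
for z in (.184,.187): print('base near edge rel TCP',(plane(c,(398*.64,294*.64),z)-p).round(4))
go((0.5909,-0.1709,.08),3.1626)"
```

```text
[ 0.65964225 -0.22055772  0.22981414]
base near edge rel TCP [-0.016   0.0011 -0.0458]
base near edge rel TCP [-0.0168  0.001  -0.0428]
units dx,dy,dz [0.68 0.5  1.5 ] yaw -0.002 pos [ 0.6598 -0.2196  0.23  ] yaw -3.1239 t 13.6 w 0.0349
```

Emit:
drive_tool([
  {"dx": 0.1, "dy": 0.08, "dz": 0, "yaw": 0, "fingers": 0.7},
  {"dx": 0.2, "dy": 0.15, "dz": 0, "yaw": 0, "fingers": 0.7},
  {"dx": 0.2, "dy": 0.15, "dz": 0.1, "yaw": 0, "fingers": 0.7},
  {"dx": 0.13, "dy": 0.09, "dz": 0.2, "yaw": 0, "fingers": 0.7},
  {"dx": 0.05, "dy": 0.03, "dz": 0.3, "yaw": 0, "fingers": 0.7},
  {"dx": 0, "dy": 0, "dz": 0.3, "yaw": 0, "fingers": 0.7},
  {"dx": 0, "dy": 0, "dz": 0.25, "yaw": 0, "fingers": 0.7},
  {"dx": 0, "dy": 0, "dz": 0.2, "yaw": 0, "fingers": 0.7},
  {"dx": 0, "dy": 0, "dz": 0.1, "yaw": 0, "fingers": 0.7},
  {"dx": 0, "dy": 0, "dz": 0.05, "yaw": 0, "fingers": 0.7},
  {"dx": 0, "dy": 0, "dz": 0, "yaw": 0, "fingers": 0.7},
  {"dx": 0, "dy": 0, "dz": 0, "yaw": 0, "fingers": 0.7},
])

```text
clock: 14.75
position: [0.5917, -0.1715, 0.0808]
tool_rot: [-3.141, 0.001, -3.124]
force: [-0.4, 0.6, -1.8]
grip_width: 0.0349
finger_force: 40.1
```

```bash
python3 -c "
from h import *
go((0.5909,-0.1709,.0525),3.1626)
f=shot('w10')"
```

```text
units dx,dy,dz [0.01 0.01 0.28] yaw -0.002 pos [ 0.5917 -0.1715  0.0808] yaw -3.1241 t 14.8 w 0.0349
```

View pics/w10.png

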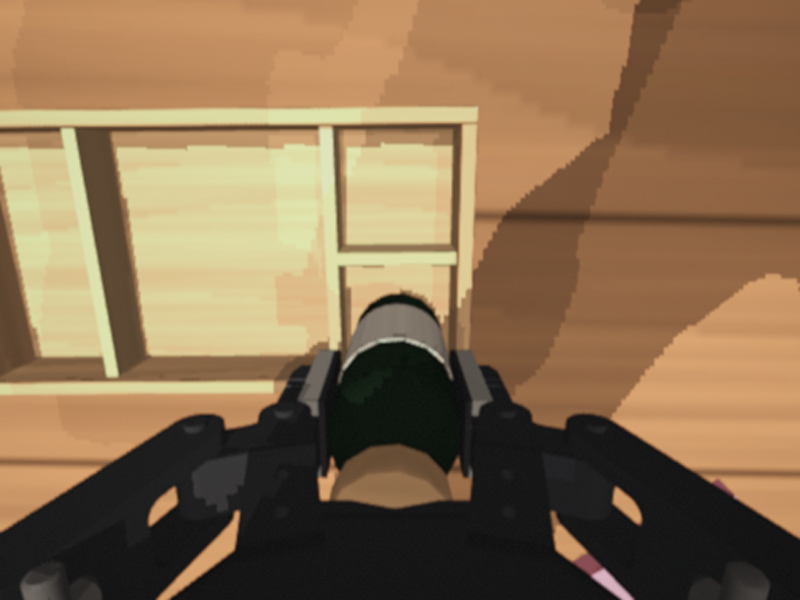

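The bottle at (398,380) is centred between the cell sides (337..455). Checking the crate pose from its corner (477,107) and partition (400,255).

```bash
python3 -c "
from h import *
c=load('w10')[1]
a=plane(c,(477*.64,107*.64),.036); b=plane(c,(477*.64-100,107.5*.64+1),.036)
q=plane(c,(400*.64,255*.64),.030); q2=plane(c,(0,114*.64),.036); q3=plane(c,(477*.64,107*.64),.036)
print('corner',a,'partition x',q, 'edge yaw deg',np.degrees(np.arctan2(-(q3-q2)[0],(q3-q2)[1])))
t=np.radians(1.2); R=np.array([[np.cos(t),-np.sin(t)],[np.sin(t),np.cos(t)]])
o=a[:2]-R@[-.059,.109]; print('origin',o,'partition local x',(R.T@(q[:2]-o)))
for l in ((.028,.078),(-.028,.078),(0,0),(0,-.078)): print(l,(o+R@l).round(4))
"
```

```text
corner [ 0.50197873 -0.14213139  0.036     ] partition x [ 0.56004004 -0.16992773  0.03      ] edge yaw deg 1.707079236122045
origin [ 0.56324852 -0.24987188] partition local x [-0.00153355  0.07999381]
(0.028, 0.078) [ 0.5896 -0.1713]
(-0.028, 0.078) [ 0.5336 -0.1725]
(0, 0) [ 0.5632 -0.2499]
(0, -0.078) [ 0.5649 -0.3279]
```

Emit:
drive_tool([
  {"dx": 0.03, "dy": 0, "dz": 0, "yaw": 0, "fingers": 0.7},
  {"dx": 0, "dy": 0, "dz": 0.1, "yaw": 0, "fingers": 0.7},
  {"dx": 0, "dy": 0, "dz": 0.1, "yaw": 0, "fingers": 0.7},
  {"dx": 0, "dy": 0, "dz": 0.06, "yaw": 0, "fingers": 0.7},
  {"dx": 0, "dy": 0, "dz": 0.02, "yaw": 0, "fingers": 0.7},
  {"dx": 0, "dy": 0, "dz": 0.01, "yaw": 0, "fingers": 0.7},
  {"dx": 0, "dy": 0, "dz": 0, "yaw": 0, "fingers": 0.7},
])

```text
clock: 15.5
position: [0.5882, -0.1712, 0.0512]
tool_rot: [3.141, -0.0, -3.124]
force: [-5.3, 3.4, 15.7]
grip_width: 0.0346
finger_force: 40.4
```

Emit:
drive_tool([
  {"dx": 0, "dy": 0, "dz": 0, "yaw": 0, "fingers": 0.5},
  {"dx": 0, "dy": 0, "dz": 0, "yaw": 0, "fingers": 0.4},
  {"dx": 0, "dy": 0, "dz": 0, "yaw": 0, "fingers": 0.35},
  {"dx": 0, "dy": 0, "dz": 0, "yaw": 0, "fingers": 0.35},
  {"dx": 0, "dy": 0, "dz": -0.1, "yaw": 0, "fingers": 0.35},
  {"dx": 0, "dy": 0, "dz": -0.25, "yaw": 0, "fingers": 0.35},
  {"dx": 0, "dy": 0, "dz": -0.4, "yaw": 0, "fingers": 0.35},
  {"dx": 0, "dy": 0, "dz": -0.4, "yaw": 0, "fingers": 0.35},
  {"dx": 0.05, "dy": 0.04, "dz": -0.3, "yaw": 0, "fingers": 0.3},
  {"dx": 0.2, "dy": 0.16, "dz": -0.1, "yaw": 0, "fingers": 0.2},
  {"dx": 0.35, "dy": 0.3, "dz": 0, "yaw": 0, "fingers": 0.1},
  {"dx": 0.35, "dy": 0.3, "dz": 0, "yaw": 0, "fingers": 0.1},
  {"dx": 0.35, "dy": 0.28, "dz": 0, "yaw": 0, "fingers": 0.1},
  {"dx": 0.2, "dy": 0.16, "dz": 0, "yaw": 0, "fingers": 0.1},
  {"dx": 0, "dy": 0, "dz": 0, "yaw": 0, "fingers": 0.1},
  {"dx": 0, "dy": 0, "dz": 0, "yaw": 0, "fingers": 0.1},
])

```text
clock: 17.1
position: [0.4364, -0.0501, 0.2067]
tool_rot: [3.142, 0.002, -3.124]
force: [0.2, 0.1, -0.3]
grip_width: 0.0772
finger_force: 0.0
```

```bash
cat > chk.py <<'E'
from h import *
import sys
f=grab_frame("top"); s=grab_frame("scene"); cv2.imwrite("top_now.png",f); cv2.imwrite("scene_now.png",s)
ct,cs=cam("top"),cam("scene")
B=[b[0] for b in blobs(f,(25,55,110),(42,255,255),30)[1]]; C=[b[0] for b in blobs(s,(25,65,100),(42,255,255),30)[1]]
for a in B:
    for b in C:
        x,e=tri((ct,a),(cs,b))
        if e<.0025 and .08<x[2]<.14: print("stopper",x.round(4),a.round(1),b.round(1))
E
python3 chk.py; python3 -c "
from h import *
f=shot('w11'); go((0.436,-0.0502,.045),3.1626)
c=load('w11')[1]; print('stopper expected px',proj(c,(.437,-.0502,.112)))
print([ (b[0].round(1),b[1]) for b in blobs(f,(25,60,110),(42,255,255),60)[1]])"
```

```text
stopper [ 0.3702 -0.2917  0.0992] [386.8 264.9] [106.  215.3]
units dx,dy,dz [0.01 0.01 1.61] yaw -0.003 pos [ 0.4367 -0.0508  0.206 ] yaw -3.1251 t 17.2 w 0.0768
stopper expected px [253.4316834  191.56491977]
[(array([ 89.9, 135.6]), array([ 75, 122,  30,  30, 582], dtype=int32)), (array([247.5, 182.4]), array([242, 177,  11,  14,  98], dtype=int32)), (array([ 74. , 246.8]), array([   0,  227,  170,   43, 3536], dtype=int32)), (array([143.4, 236. ]), array([136, 233,  17,   7, 106], dtype=int32)), (array([ 30.3, 279.9]), array([ 20, 270,  28,  21, 292], dtype=int32)), (array([ 80.8, 279.3]), array([ 62, 270,  43,  20, 473], dtype=int32)), (array([173. , 296.9]), array([165, 273,  13,  44, 207], dtype=int32))]
```

Emit:
drive_tool([
  {"dx": 0, "dy": 0, "dz": 0.15, "yaw": 0, "fingers": 0.15},
  {"dx": 0, "dy": 0, "dz": 0.3, "yaw": 0, "fingers": 0.15},
  {"dx": 0, "dy": 0, "dz": 0.35, "yaw": 0, "fingers": 0.15},
  {"dx": 0, "dy": 0, "dz": 0.3, "yaw": 0, "fingers": 0.15},
  {"dx": 0, "dy": 0, "dz": 0.25, "yaw": 0, "fingers": 0.15},
  {"dx": 0, "dy": 0, "dz": 0.15, "yaw": 0, "fingers": 0.15},
  {"dx": 0, "dy": 0, "dz": 0.1, "yaw": 0, "fingers": 0.2},
  {"dx": 0, "dy": 0, "dz": 0, "yaw": 0, "fingers": 0.3},
  {"dx": 0, "dy": 0, "dz": 0, "yaw": 0, "fingers": 0.4},
  {"dx": 0, "dy": 0, "dz": 0, "yaw": 0, "fingers": 0.5},
  {"dx": 0, "dy": 0, "dz": 0, "yaw": 0, "fingers": 0.7},
  {"dx": 0, "dy": 0, "dz": 0, "yaw": 0, "fingers": 0.7},
  {"dx": 0, "dy": 0, "dz": 0, "yaw": 0, "fingers": 0.7},
], squeeze=40)

```text
clock: 18.55
position: [0.4366, -0.0502, 0.0466]
tool_rot: [3.142, 0.002, -3.124]
force: [-1.1, 0.7, 6.9]
grip_width: 0.0346
finger_force: 39.0
```

Emit:
drive_tool([
  {"dx": 0, "dy": 0, "dz": -0.05, "yaw": 0, "fingers": 0.7},
  {"dx": 0, "dy": 0, "dz": -0.2, "yaw": 0, "fingers": 0.7},
  {"dx": 0, "dy": 0, "dz": -0.4, "yaw": 0, "fingers": 0.7},
  {"dx": 0, "dy": 0, "dz": -0.4, "yaw": 0, "fingers": 0.7},
  {"dx": 0, "dy": 0, "dz": -0.4, "yaw": 0, "fingers": 0.7},
  {"dx": -0.05, "dy": -0.07, "dz": -0.2, "yaw": 0, "fingers": 0.7},
  {"dx": -0.14, "dy": -0.2, "dz": -0.05, "yaw": 0, "fingers": 0.7},
  {"dx": -0.25, "dy": -0.32, "dz": 0, "yaw": 0, "fingers": 0.7},
  {"dx": -0.25, "dy": -0.32, "dz": 0, "yaw": 0, "fingers": 0.7},
  {"dx": -0.17, "dy": -0.23, "dz": 0, "yaw": 0, "fingers": 0.7},
  {"dx": -0.08, "dy": -0.1, "dz": 0, "yaw": 0, "fingers": 0.7},
  {"dx": 0, "dy": 0, "dz": 0, "yaw": 0, "fingers": 0.7},
  {"dx": 0, "dy": 0, "dz": 0, "yaw": 0, "fingers": 0.7},
])

```text
clock: 19.85
position: [0.5316, -0.1718, 0.2159]
tool_rot: [3.141, -0.001, -3.124]
force: [-0.1, 0.1, -1.3]
grip_width: 0.035
finger_force: 40.4
```

```bash
python3 -c "
from h import *
f=shot('w12'); go((0.5326,-0.1725,.0535),3.1626)
for n in ('w9','w10','w12'):
    g=cv2.imread(n+'_raw.png').max(2); print(n,[g[r,250:259].max() for r in range(176,200,2)])
"
```

```text
units dx,dy,dz [-0.01 -0.01  1.62] yaw -0.002 pos [ 0.5316 -0.1716  0.216 ] yaw -3.1235 t 19.9 w 0.0352
w9 [np.uint8(195), np.uint8(188), np.uint8(149), np.uint8(154), np.uint8(198), np.uint8(218), np.uint8(140), np.uint8(23), np.uint8(24), np.uint8(84), np.uint8(133), np.uint8(135)]
w10 [np.uint8(223), np.uint8(223), np.uint8(223), np.uint8(223), np.uint8(222), np.uint8(220), np.uint8(116), np.uint8(23), np.uint8(23), np.uint8(84), np.uint8(132), np.uint8(134)]
w12 [np.uint8(229), np.uint8(229), np.uint8(229), np.uint8(230), np.uint8(221), np.uint8(99), np.uint8(25), np.uint8(33), np.uint8(120), np.uint8(143), np.uint8(143), np.uint8(143)]
```

Emit:
drive_tool([
  {"dx": -0.02, "dy": -0.01, "dz": 0.15, "yaw": 0, "fingers": 0.7},
  {"dx": 0, "dy": 0, "dz": 0.3, "yaw": 0, "fingers": 0.7},
  {"dx": 0, "dy": 0, "dz": 0.35, "yaw": 0, "fingers": 0.7},
  {"dx": 0, "dy": 0, "dz": 0.3, "yaw": 0, "fingers": 0.7},
  {"dx": 0, "dy": 0, "dz": 0.2, "yaw": 0, "fingers": 0.7},
  {"dx": 0, "dy": 0, "dz": 0.15, "yaw": 0, "fingers": 0.7},
  {"dx": 0, "dy": 0, "dz": 0.1, "yaw": 0, "fingers": 0.7},
  {"dx": 0, "dy": 0, "dz": 0.05, "yaw": 0, "fingers": 0.7},
  {"dx": 0, "dy": 0, "dz": 0.02, "yaw": 0, "fingers": 0.7},
  {"dx": 0, "dy": 0, "dz": 0.01, "yaw": 0, "fingers": 0.7},
  {"dx": 0, "dy": 0, "dz": 0, "yaw": 0, "fingers": 0.7},
])

```text
clock: 21.0
position: [0.5344, -0.1736, 0.0533]
tool_rot: [-3.141, 0.001, -3.124]
force: [-0.5, 0.2, -0.8]
grip_width: 0.0349
finger_force: 40.4
```

Slightly above the floor; a bit lower, then release and go to the flask.

Emit:
drive_tool([
  {"dx": 0, "dy": 0, "dz": 0.01, "yaw": 0, "fingers": 0.7},
  {"dx": 0, "dy": 0, "dz": 0.005, "yaw": 0, "fingers": 0.7},
  {"dx": 0, "dy": 0, "dz": 0, "yaw": 0, "fingers": 0.7},
])

```text
clock: 21.3
position: [0.5348, -0.1736, 0.0526]
tool_rot: [-3.141, 0.002, -3.124]
force: [-3.6, 1.9, 19.6]
grip_width: 0.0351
finger_force: 42.5
```

Emit:
drive_tool([
  {"dx": 0, "dy": 0, "dz": 0, "yaw": 0, "fingers": 0.5},
  {"dx": 0, "dy": 0, "dz": 0, "yaw": 0, "fingers": 0.4},
  {"dx": 0, "dy": 0, "dz": 0, "yaw": 0, "fingers": 0.35},
  {"dx": 0, "dy": 0, "dz": 0, "yaw": 0, "fingers": 0.35},
  {"dx": 0, "dy": 0, "dz": -0.1, "yaw": 0, "fingers": 0.35},
  {"dx": 0, "dy": 0, "dz": -0.25, "yaw": 0, "fingers": 0.35},
  {"dx": 0, "dy": 0, "dz": -0.4, "yaw": 0, "fingers": 0.35},
  {"dx": 0, "dy": 0, "dz": -0.4, "yaw": 0, "fingers": 0.35},
  {"dx": 0.05, "dy": 0, "dz": -0.4, "yaw": 0, "fingers": 0.3},
  {"dx": 0.2, "dy": -0.02, "dz": -0.15, "yaw": 0, "fingers": 0.2},
  {"dx": 0.3, "dy": -0.04, "dz": 0, "yaw": 0, "fingers": 0.1},
  {"dx": 0.25, "dy": -0.03, "dz": 0, "yaw": 0, "fingers": 0.1},
  {"dx": 0.15, "dy": 0, "dz": 0, "yaw": 0, "fingers": 0.1},
  {"dx": 0, "dy": 0, "dz": 0, "yaw": 0, "fingers": 0.1},
  {"dx": 0, "dy": 0, "dz": 0, "yaw": 0, "fingers": 0.1},
])

```text
clock: 22.8
position: [0.4398, -0.1842, 0.222]
tool_rot: [-3.141, 0.001, -3.124]
force: [0.5, 0.2, -0.5]
grip_width: 0.0768
finger_force: 0.0
```

```bash
python3 -c "
from h import *
f=shot('w13'); c=load('w13')[1]
print('expected stopper',proj(c,(.395,-.184,.104)).round(1),[ (b[0].round(1),b[1][4]) for b in blobs(f,(25,60,110),(42,255,255),60)[1]])
h=cv2.cvtColor(f,cv2.COLOR_BGR2HSV)
p=proj(c,(.395,-.184,.07)); m=(h[:,:,2]<75).astype(np.uint8); w=np.zeros_like(m); cv2.circle(w,tuple(int(v) for v in p),75,1,-1)
cn,_=cv2.findContours(m*w,cv2.RETR_EXTERNAL,cv2.CHAIN_APPROX_NONE); 
for g in sorted(cn,key=cv2.contourArea)[-2:]: print(cv2.contourArea(g),cv2.boundingRect(g),cv2.minAreaRect(g),p)
go((.395,-.184,.04),3.1626+.0935)
o=f[max(0,int(p[1])-90):int(p[1])+90,int(p[0])-120:int(p[0])+120]; cv2.imwrite('pics/fl.png',cv2.resize(o,None,fx=3,fy=3))
"
```

```text
expected stopper [253.9 133.7] [(array([128.2,  97.6]), np.int32(605)), (array([113.1,  95.8]), np.int32(60)), (array([253.6, 130.1]), np.int32(323)), (array([199.9, 254. ]), np.int32(3915)), (array([133.7, 242.6]), np.int32(251)), (array([109.7, 254. ]), np.int32(112)), (array([201.2, 305.4]), np.int32(328))]
46.5 (179, 99, 7, 23) ((182.7692108154297, 110.15383911132812), (4.3145551681518555, 22.749473571777344), 11.309932708740234) [253.74290613 130.60128934]
2236.0 (232, 92, 44, 74) ((253.75, 128.75), (71.58238220214844, 33.73197555541992), 78.69007110595703) [253.74290613 130.60128934]
units dx,dy,dz [0.45 0.01 1.82] yaw -0.062 pos [ 0.4401 -0.1841  0.2217] yaw -3.124 t 22.9 w 0.0767
```

View pics/fl.png

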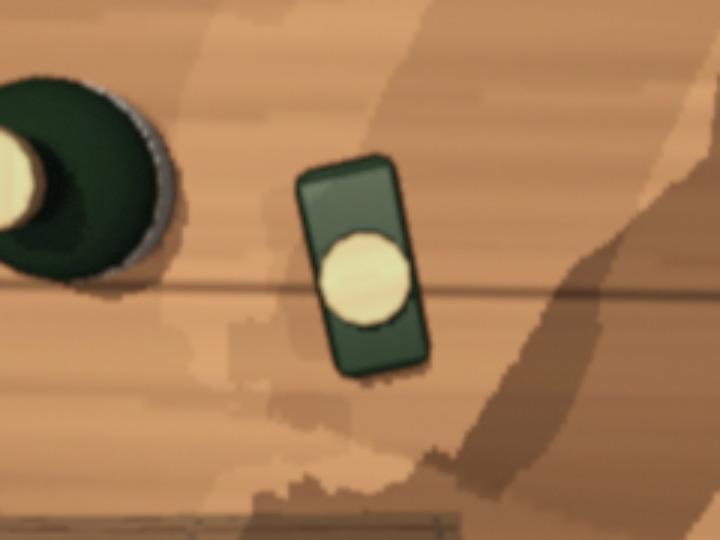

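The flask crop shows it lengthwise along x, turned about 12°, stopper at (365,278). No more pictures from here on; I'll rely on the numbers.

Emit:
drive_tool([
  {"dx": 0.2, "dy": 0, "dz": 0.05, "yaw": 0, "fingers": 0.2},
  {"dx": 0.2, "dy": 0.01, "dz": 0.1, "yaw": 0, "fingers": 0.25},
  {"dx": 0.07, "dy": 0, "dz": 0.1, "yaw": -0.06, "fingers": 0.25},
  {"dx": 0, "dy": 0, "dz": 0.1, "yaw": -0.065, "fingers": 0.25},
  {"dx": 0, "dy": 0, "dz": 0.3, "yaw": 0, "fingers": 0.25},
  {"dx": 0, "dy": 0, "dz": 0.35, "yaw": 0, "fingers": 0.25},
  {"dx": 0, "dy": 0, "dz": 0.35, "yaw": 0, "fingers": 0.25},
  {"dx": 0, "dy": 0, "dz": 0.25, "yaw": 0, "fingers": 0.25},
  {"dx": 0, "dy": 0, "dz": 0.15, "yaw": 0, "fingers": 0.25},
  {"dx": 0, "dy": 0, "dz": 0.07, "yaw": 0, "fingers": 0.3},
  {"dx": 0, "dy": 0, "dz": 0, "yaw": 0, "fingers": 0.4},
  {"dx": 0, "dy": 0, "dz": 0, "yaw": 0, "fingers": 0.5},
  {"dx": 0, "dy": 0, "dz": 0, "yaw": 0, "fingers": 0.6},
  {"dx": 0, "dy": 0, "dz": 0, "yaw": 0, "fingers": 0.75},
  {"dx": 0, "dy": 0, "dz": 0, "yaw": 0, "fingers": 0.75},
  {"dx": 0, "dy": 0, "dz": 0, "yaw": 0, "fingers": 0.75},
], squeeze=40)

```text
clock: 24.45
position: [0.393, -0.1841, 0.0402]
tool_rot: [-3.141, 0.001, -2.928]
force: [-0.5, 1.4, 6.0]
grip_width: 0.0338
finger_force: 39.3
```

Emit:
drive_tool([
  {"dx": 0, "dy": 0, "dz": -0.05, "yaw": 0, "fingers": 0.75},
  {"dx": 0, "dy": 0, "dz": -0.2, "yaw": 0, "fingers": 0.75},
  {"dx": 0, "dy": 0, "dz": -0.4, "yaw": 0, "fingers": 0.75},
  {"dx": 0, "dy": 0, "dz": -0.4, "yaw": 0, "fingers": 0.75},
  {"dx": 0, "dy": 0, "dz": -0.4, "yaw": 0.03, "fingers": 0.75},
  {"dx": 0, "dy": 0, "dz": -0.2, "yaw": 0.05, "fingers": 0.75},
  {"dx": 0, "dy": 0, "dz": -0.05, "yaw": 0.042, "fingers": 0.75},
  {"dx": -0.1, "dy": -0.09, "dz": 0, "yaw": 0, "fingers": 0.75},
  {"dx": -0.25, "dy": -0.22, "dz": 0, "yaw": 0, "fingers": 0.75},
  {"dx": -0.35, "dy": -0.31, "dz": 0, "yaw": 0, "fingers": 0.75},
  {"dx": -0.35, "dy": -0.31, "dz": 0, "yaw": 0, "fingers": 0.75},
  {"dx": -0.35, "dy": -0.31, "dz": 0, "yaw": 0, "fingers": 0.75},
  {"dx": -0.2, "dy": -0.17, "dz": 0, "yaw": 0, "fingers": 0.75},
  {"dx": -0.09, "dy": -0.07, "dz": 0, "yaw": 0, "fingers": 0.75},
  {"dx": 0, "dy": 0, "dz": 0, "yaw": 0, "fingers": 0.75},
  {"dx": 0, "dy": 0, "dz": 0, "yaw": 0, "fingers": 0.75},
])

```text
clock: 26.05
position: [0.564, -0.3282, 0.2088]
tool_rot: [3.141, -0.001, -3.119]
force: [1.0, -0.0, -1.3]
grip_width: 0.0338
finger_force: 40.2
```

```bash
python3 -c "
from h import *
go((0.5649,-0.3279,.047),3.164); print(readout.observe()['finger_force'])
f=shot('w14'); c=load('w14')[1]; g=f.max(2); p=np.load('w14.npy')[:3]
col=[int(v) for v in g[120:230:3,253]]; print(col)
for r in range(120,230):
    if g[r,250:257].max()<60: print('row',r,(plane(c,(253,r),p[2]-.04)-p).round(4)); break
"
```

```text
units dx,dy,dz [-0.01  0.    1.62] yaw 0.0 pos [ 0.564  -0.3282  0.2088] yaw -3.1189 t 26.1 w 0.0338
40.24841666221619
[238, 178, 187, 238, 237, 237, 237, 237, 237, 237, 237, 237, 237, 237, 238, 205, 24, 26, 28, 29, 27, 28, 28, 28, 26, 29, 37, 46, 50, 52, 43, 38, 50, 57, 57, 57, 56]
row 167 [-0.0313 -0.0005 -0.04  ]
```

Emit:
drive_tool([
  {"dx": 0.03, "dy": 0, "dz": 0.15, "yaw": 0, "fingers": 0.75},
  {"dx": 0, "dy": 0, "dz": 0.3, "yaw": 0, "fingers": 0.75},
  {"dx": 0, "dy": 0, "dz": 0.35, "yaw": 0, "fingers": 0.75},
  {"dx": 0, "dy": 0, "dz": 0.3, "yaw": 0, "fingers": 0.75},
  {"dx": 0, "dy": 0, "dz": 0.2, "yaw": 0, "fingers": 0.75},
  {"dx": 0, "dy": 0, "dz": 0.15, "yaw": 0, "fingers": 0.75},
  {"dx": 0, "dy": 0, "dz": 0.1, "yaw": 0, "fingers": 0.75},
  {"dx": 0, "dy": 0, "dz": 0.05, "yaw": 0, "fingers": 0.75},
  {"dx": 0, "dy": 0, "dz": 0.02, "yaw": 0, "fingers": 0.75},
  {"dx": 0, "dy": 0, "dz": 0.01, "yaw": 0, "fingers": 0.75},
  {"dx": 0, "dy": 0, "dz": 0, "yaw": 0, "fingers": 0.75},
])

```text
clock: 27.2
position: [0.5618, -0.3285, 0.0469]
tool_rot: [-3.141, 0.001, -3.12]
force: [0.5, -0.7, -1.5]
grip_width: 0.0337
finger_force: 40.3
```

Emit:
drive_tool([
  {"dx": 0, "dy": 0, "dz": 0.01, "yaw": 0, "fingers": 0.75},
  {"dx": 0, "dy": 0, "dz": 0.005, "yaw": 0, "fingers": 0.75},
  {"dx": 0, "dy": 0, "dz": 0, "yaw": 0, "fingers": 0.75},
])

```text
clock: 27.5
position: [0.5619, -0.3286, 0.0463]
tool_rot: [-3.141, 0.001, -3.12]
force: [-5.7, 3.2, 15.8]
grip_width: 0.0336
finger_force: 42.3
```

Emit:
drive_tool([
  {"dx": 0, "dy": 0, "dz": 0, "yaw": 0, "fingers": 0.5},
  {"dx": 0, "dy": 0, "dz": 0, "yaw": 0, "fingers": 0.4},
  {"dx": 0, "dy": 0, "dz": 0, "yaw": 0, "fingers": 0.35},
  {"dx": 0, "dy": 0, "dz": 0, "yaw": 0, "fingers": 0.35},
  {"dx": 0, "dy": 0, "dz": -0.1, "yaw": 0, "fingers": 0.35},
  {"dx": 0, "dy": 0, "dz": -0.25, "yaw": 0, "fingers": 0.35},
  {"dx": 0, "dy": 0, "dz": -0.4, "yaw": 0, "fingers": 0.35},
  {"dx": 0, "dy": 0, "dz": -0.4, "yaw": 0, "fingers": 0.35},
  {"dx": 0.1, "dy": 0.03, "dz": -0.4, "yaw": 0, "fingers": 0.3},
  {"dx": 0.3, "dy": 0.07, "dz": -0.2, "yaw": 0, "fingers": 0.3},
  {"dx": 0.4, "dy": 0.1, "dz": 0, "yaw": 0, "fingers": 0.3},
  {"dx": 0.4, "dy": 0.1, "dz": 0, "yaw": 0, "fingers": 0.3},
  {"dx": 0.3, "dy": 0.07, "dz": 0, "yaw": 0, "fingers": 0.3},
  {"dx": 0.1, "dy": 0.03, "dz": 0, "yaw": 0, "fingers": 0.3},
  {"dx": 0, "dy": 0, "dz": 0, "yaw": 0, "fingers": 0.3},
  {"dx": 0, "dy": 0, "dz": 0, "yaw": 0, "fingers": 0.3},
])

```text
clock: 29.1
position: [0.4018, -0.292, 0.2203]
tool_rot: [-3.141, 0.001, -3.119]
force: [-0.1, -0.3, -1.2]
grip_width: 0.06
finger_force: 0.0
```

```bash
python3 chk.py; python3 -c "
from h import *
f=shot('w15'); go((0.37,-0.292,.068),3.164)
c=load('w15')[1]; print('stopper expected px',proj(c,(.37,-.292,.102)))
print([ (b[0].round(1),b[1][4],plane(c,b[0],.102).round(4)) for b in blobs(f,(25,60,110),(42,255,255),200)[1]])"
```

```text
stopper [ 0.5351 -0.1729  0.1155] [335.7 191.3] [194.6 221.6]
units dx,dy,dz [0.32 0.01 1.52] yaw 0.0 pos [ 0.4016 -0.2919  0.2197] yaw -3.119 t 29.2 w 0.0595
stopper expected px [253.54913989 148.97430789]
[(array([209.6, 258.7]), np.int32(219), array([ 0.4773, -0.3321,  0.102 ])), (array([271.2, 305.1]), np.int32(833), array([ 0.5281, -0.2706,  0.102 ]))]
```

```bash
python3 -c "
from h import *
f,c=load('w15')
h=cv2.cvtColor(f,cv2.COLOR_BGR2HSV); print(h[130:176:4,253].tolist())
m,B=blobs(f,(20,50,60),(45,255,255),60)
print([ (b[0].round(1),b[1].tolist(),plane(c,b[0],.102).round(4)) for b in B if b[1][1]<200])"
```

```text
[[19, 107, 155], [26, 72, 224], [25, 73, 224], [25, 75, 224], [25, 75, 223], [23, 78, 223], [23, 80, 223], [22, 82, 223], [20, 98, 196], [60, 90, 34], [20, 128, 40], [14, 126, 194]]
[(array([253.7, 146.1]), [237, 130, 35, 34, 862], array([ 0.3675, -0.292 ,  0.102 ]))]
```

Emit:
drive_tool([
  {"dx": 0.15, "dy": 0, "dz": 0, "yaw": 0, "fingers": 0.3},
  {"dx": 0.14, "dy": 0.01, "dz": 0.1, "yaw": 0, "fingers": 0.3},
  {"dx": 0.04, "dy": 0, "dz": 0.3, "yaw": 0, "fingers": 0.3},
  {"dx": 0, "dy": 0, "dz": 0.35, "yaw": 0, "fingers": 0.3},
  {"dx": 0, "dy": 0, "dz": 0.35, "yaw": 0, "fingers": 0.3},
  {"dx": 0, "dy": 0, "dz": 0.25, "yaw": 0, "fingers": 0.3},
  {"dx": 0, "dy": 0, "dz": 0.12, "yaw": 0, "fingers": 0.35},
  {"dx": 0, "dy": 0, "dz": 0.05, "yaw": 0, "fingers": 0.4},
  {"dx": 0, "dy": 0, "dz": 0, "yaw": 0, "fingers": 0.5},
  {"dx": 0, "dy": 0, "dz": 0, "yaw": 0, "fingers": 0.6},
  {"dx": 0, "dy": 0, "dz": 0, "yaw": 0, "fingers": 0.8},
  {"dx": 0, "dy": 0, "dz": 0, "yaw": 0, "fingers": 0.8},
  {"dx": 0, "dy": 0, "dz": 0, "yaw": 0, "fingers": 0.8},
], squeeze=60)

```text
clock: 30.55
position: [0.3682, -0.2918, 0.0689]
tool_rot: [-3.141, 0.002, -3.119]
force: [-0.9, 2.2, 6.8]
grip_width: 0.0272
finger_force: 58.4
```

Emit:
drive_tool([
  {"dx": 0, "dy": 0, "dz": -0.05, "yaw": 0, "fingers": 0.8},
  {"dx": 0, "dy": 0, "dz": -0.15, "yaw": 0, "fingers": 0.8},
  {"dx": 0, "dy": 0, "dz": -0.3, "yaw": 0, "fingers": 0.8},
  {"dx": 0, "dy": 0, "dz": -0.4, "yaw": 0, "fingers": 0.8},
  {"dx": 0, "dy": 0, "dz": -0.4, "yaw": 0, "fingers": 0.8},
  {"dx": 0, "dy": 0, "dz": -0.3, "yaw": 0, "fingers": 0.8},
  {"dx": -0.1, "dy": 0.02, "dz": -0.15, "yaw": 0, "fingers": 0.8},
  {"dx": -0.2, "dy": 0.04, "dz": 0, "yaw": 0, "fingers": 0.8},
  {"dx": -0.35, "dy": 0.065, "dz": 0, "yaw": 0, "fingers": 0.8},
  {"dx": -0.35, "dy": 0.065, "dz": 0, "yaw": 0, "fingers": 0.8},
  {"dx": -0.35, "dy": 0.065, "dz": 0, "yaw": 0, "fingers": 0.8},
  {"dx": -0.3, "dy": 0.06, "dz": 0, "yaw": 0, "fingers": 0.8},
  {"dx": -0.2, "dy": 0.04, "dz": 0, "yaw": 0, "fingers": 0.8},
  {"dx": -0.11, "dy": 0.02, "dz": 0, "yaw": 0, "fingers": 0.8},
  {"dx": 0, "dy": 0, "dz": 0, "yaw": 0, "fingers": 0.8},
  {"dx": 0, "dy": 0, "dz": 0, "yaw": 0, "fingers": 0.8},
])

```text
clock: 32.15
position: [0.5618, -0.2503, 0.243]
tool_rot: [-3.141, -0.001, -3.12]
force: [-0.5, -0.2, -2.3]
grip_width: 0.0274
finger_force: 59.4
```

```bash
python3 -c "
from h import *
go((0.5632,-0.2499,.0755),3.164); print(readout.observe()['finger_force'])
f=shot('w16'); c=load('w16')[1]; g=f.max(2); p=np.load('w16.npy')[:3]
for r in range(80,230):
    if g[r,250:257].max()<60: print('row',r,(plane(c,(253,r),p[2]-.069)-p).round(4),(plane(c,(253,r),p[2]-.069+.04)-p).round(4)); break
h=cv2.cvtColor(f,cv2.COLOR_BGR2HSV); print(h[r-12:r+12:3,253].tolist())
q=np.where(g[r+20,150:360]<60)[0]+150; print('cols at r+20',q.min(),q.max())
"; python3 chk.py
```

```text
units dx,dy,dz [-0.02  0.    1.68] yaw -0.001 pos [ 0.5618 -0.2503  0.243 ] yaw -3.1204 t 32.1 w 0.0274
59.35709059238434
row 165 [-0.027  -0.0004 -0.069 ] [-0.0346 -0.0006 -0.029 ]
[[23, 77, 233], [18, 52, 128], [16, 41, 150], [21, 31, 140], [60, 88, 26], [60, 83, 37], [62, 89, 40], [62, 91, 42]]
cols at r+20 185 334
```

Emit:
drive_tool([
  {"dx": -0.01, "dy": 0, "dz": 0.15, "yaw": 0, "fingers": 0.8},
  {"dx": 0, "dy": 0, "dz": 0.3, "yaw": 0, "fingers": 0.8},
  {"dx": 0, "dy": 0, "dz": 0.35, "yaw": 0, "fingers": 0.8},
  {"dx": 0, "dy": 0, "dz": 0.3, "yaw": 0, "fingers": 0.8},
  {"dx": 0, "dy": 0, "dz": 0.25, "yaw": 0, "fingers": 0.8},
  {"dx": 0, "dy": 0, "dz": 0.15, "yaw": 0, "fingers": 0.8},
  {"dx": 0, "dy": 0, "dz": 0.1, "yaw": 0, "fingers": 0.8},
  {"dx": 0, "dy": 0, "dz": 0.05, "yaw": 0, "fingers": 0.8},
  {"dx": 0, "dy": 0, "dz": 0.02, "yaw": 0, "fingers": 0.8},
  {"dx": 0, "dy": 0, "dz": 0.01, "yaw": 0, "fingers": 0.8},
  {"dx": 0, "dy": 0, "dz": 0, "yaw": 0, "fingers": 0.8},
])

```text
clock: 33.4
position: [0.5641, -0.2499, 0.0754]
tool_rot: [-3.141, 0.001, -3.12]
force: [0.2, 0.4, -2.1]
grip_width: 0.027
finger_force: 59.4
```

Emit:
drive_tool([
  {"dx": 0, "dy": 0, "dz": 0.01, "yaw": 0, "fingers": 0.8},
  {"dx": 0, "dy": 0, "dz": 0.005, "yaw": 0, "fingers": 0.8},
  {"dx": 0, "dy": 0, "dz": 0, "yaw": 0, "fingers": 0.8},
])

```text
clock: 33.7
position: [0.5646, -0.2498, 0.075]
tool_rot: [-3.141, 0.002, -3.12]
force: [-4.3, 3.4, 18.3]
grip_width: 0.0271
finger_force: 60.9
```

Emit:
drive_tool([
  {"dx": 0, "dy": 0, "dz": 0, "yaw": 0, "fingers": 0.6},
  {"dx": 0, "dy": 0, "dz": 0, "yaw": 0, "fingers": 0.5},
  {"dx": 0, "dy": 0, "dz": 0, "yaw": 0, "fingers": 0.45},
  {"dx": 0, "dy": 0, "dz": 0, "yaw": 0, "fingers": 0.45},
  {"dx": 0, "dy": 0, "dz": -0.1, "yaw": 0, "fingers": 0.45},
  {"dx": 0, "dy": 0, "dz": -0.3, "yaw": 0, "fingers": 0.45},
  {"dx": 0, "dy": 0, "dz": -0.4, "yaw": 0, "fingers": 0.45},
  {"dx": 0, "dy": 0, "dz": -0.4, "yaw": 0, "fingers": 0.45},
  {"dx": -0.2, "dy": 0, "dz": -0.4, "yaw": 0, "fingers": 0.45},
  {"dx": -0.3, "dy": 0, "dz": -0.2, "yaw": 0, "fingers": 0.45},
  {"dx": -0.2, "dy": 0, "dz": -0.05, "yaw": 0, "fingers": 0.45},
  {"dx": 0, "dy": 0, "dz": 0, "yaw": 0, "fingers": 0.45},
  {"dx": 0, "dy": 0, "dz": 0, "yaw": 0, "fingers": 0.45},
])

```text
clock: 35.0
position: [0.6335, -0.2482, 0.2584]
tool_rot: [-3.141, -0.0, -3.12]
force: [-0.2, -0.5, -0.9]
grip_width: 0.047
finger_force: 0.0
```

```bash
python3 -c "
from h import *
f=shot('w17'); c=load('w17')[1]; go((.63,.1,.27))
m,B=blobs(f,(20,50,150),(45,255,255),60)
t=np.radians(1.3);R=np.array([[np.cos(t),-np.sin(t)],[np.sin(t),np.cos(t)]]);o=np.array([.5632,-.2499])
for n,l,z in (('flask',(0,-78),.11),('squat',(0,0),.108),('slimF',(28,78),.118),('slimN',(-28,78),.118)):
    X=np.append(o+R@(np.array(l)/1e3),z); p=proj(c,X)
    w=np.zeros(f.shape[:2],np.uint8); cv2.circle(w,tuple(int(v) for v in p),30,1,-1)
    h=cv2.cvtColor(f,cv2.COLOR_BGR2HSV); g=cv2.GaussianBlur(f,(5,5),0)
    C=cv2.HoughCircles(g[:,:,0]*w,cv2.HOUGH_GRADIENT,1,20,param1=80,param2=10,minRadius=12,maxRadius=22)
    if C is not None: print(n,p.round(1),C[0][:2].round(1).tolist(),'local mm',(R.T@(plane(c,C[0][0][:2],z)[:2]-o)*1000).round(1))
f2=grab_frame('top');s=grab_frame('scene')
a=cv2.resize(f2[110:290,110:420],(480,280),interpolation=cv2.INTER_CUBIC); b=cv2.resize(s[60:330,90:400],(320,280)); 
q=np.zeros((600,800,3),np.uint8); q[:280,:480]=a;q[:280,480:]=b;q[290:,:413]=cv2.resize(f,(413,310)); cv2.imwrite('pics/end.png',q)
"; python3 card.py
```

```text
units dx,dy,dz [-0.04  3.48 -0.12] yaw 0 pos [ 0.633  -0.2484  0.2583] yaw -3.12 t 35.0 w 0.0469
flask [169.6 103.8] [[176.5, 98.5, 21.399999618530273]] local mm [ -4.8 -71.2]
squat [252.6 103.7] [[252.5, 104.5, 14.699999809265137]] local mm [ 0.7 -0.1]
slimF [335.8 134.4] [[327.5, 134.5, 21.399999618530273]] local mm [28.  70.2]
slimN [340.3  70.7] [[341.5, 71.5, 16.700000762939453]] local mm [-27.3  79.1]
top slate [167.2 176.7] 402 expected [166.4 178.2]
scene slate [323.1 139.2] 130 expected [322. 138.]
```

The last measurements need cross-checking: two wrist views of the easel to measure the card, plus a tighter fit of the stoppers.

Emit:
drive_tool([
  {"dx": 0, "dy": 0.15, "dz": 0, "yaw": 0, "fingers": 0.45},
  {"dx": 0, "dy": 0.3, "dz": 0, "yaw": 0, "fingers": 0.45},
  {"dx": 0, "dy": 0.4, "dz": 0, "yaw": 0, "fingers": 0.45},
  {"dx": 0, "dy": 0.45, "dz": 0, "yaw": 0, "fingers": 0.45},
  {"dx": 0, "dy": 0.45, "dz": 0, "yaw": 0, "fingers": 0.45},
  {"dx": 0, "dy": 0.45, "dz": 0, "yaw": 0, "fingers": 0.45},
  {"dx": 0, "dy": 0.45, "dz": 0, "yaw": 0, "fingers": 0.45},
  {"dx": 0, "dy": 0.45, "dz": 0, "yaw": 0, "fingers": 0.45},
  {"dx": 0, "dy": 0.4, "dz": 0, "yaw": 0, "fingers": 0.45},
  {"dx": 0, "dy": 0.3, "dz": 0, "yaw": 0, "fingers": 0.45},
  {"dx": 0, "dy": 0.15, "dz": 0, "yaw": 0, "fingers": 0.45},
  {"dx": 0, "dy": 0, "dz": 0, "yaw": 0, "fingers": 0.45},
  {"dx": 0, "dy": 0, "dz": 0, "yaw": 0, "fingers": 0.45},
])

```text
clock: 36.55
position: [0.625, 0.1458, 0.2583]
tool_rot: [-3.141, -0.0, -3.12]
force: [0.4, -0.2, 0.0]
grip_width: 0.0471
finger_force: 0.0
```

```bash
python3 -c "
from h import *
shot('c1')"
```

Emit:
drive_tool([
  {"dx": -0.2, "dy": 0.2, "dz": 0, "yaw": 0, "fingers": 0.45},
  {"dx": -0.2, "dy": 0.3, "dz": 0, "yaw": 0, "fingers": 0.45},
  {"dx": -0.2, "dy": 0.2, "dz": 0, "yaw": 0, "fingers": 0.45},
  {"dx": 0, "dy": 0, "dz": 0, "yaw": 0, "fingers": 0.45},
  {"dx": 0, "dy": 0, "dz": 0, "yaw": 0, "fingers": 0.45},
])

```text
clock: 37.1
position: [0.6838, 0.2164, 0.2578]
tool_rot: [-3.141, -0.0, -3.121]
force: [-1.5, -1.0, 0.5]
grip_width: 0.0468
finger_force: 0.0
```

```bash
cat > cc.py <<'E'
from h import *
shot('c2')
hom=np.array([.5744,.2348,.049]); Q=[]
for n in ('c1','c2'):
    f,c=load(n); h=cv2.cvtColor(f,cv2.COLOR_BGR2HSV); p=proj(c,hom+[-.008,.0014,.0115])
    m=((h[:,:,1]<90)&(h[:,:,2]<140)).astype(np.uint8); w=np.zeros_like(m); cv2.circle(w,tuple(int(v) for v in p),60,1,-1)
    m=cv2.morphologyEx(m*w,cv2.MORPH_CLOSE,np.ones((5,5)))
    cn,_=cv2.findContours(m,cv2.RETR_EXTERNAL,cv2.CHAIN_APPROX_NONE); g=max(cn,key=cv2.contourArea)
    hl=cv2.convexHull(g); ap=hl
    e=.02
    while len(ap)>4: ap=cv2.approxPolyDP(hl,e*cv2.arcLength(hl,True),True); e+=.01
    ap=ap[:,0].astype(float); d=ap-ap.mean(0)
    # label corners: sort by row then column
    o=np.argsort(ap[:,1]); up=ap[o[:2]];dn=ap[o[2:]]; up=up[np.argsort(up[:,0])];dn=dn[np.argsort(dn[:,0])]
    Q.append((c,np.vstack([up,dn]))); print(n,p.round(1),cv2.contourArea(g),Q[-1][1].tolist())
X=[]
for i in range(4):
    x,e=tri((Q[0][0],Q[0][1][i]),(Q[1][0],Q[1][1][i])); X.append(x); print(x.round(4),round(e,4))
X=np.array(X); t=np.radians(-9.8); R=np.array([[np.cos(t),-np.sin(t)],[np.sin(t),np.cos(t)]])
l=X.mean(0); l=np.append(R.T@(l[:2]-[.5813,.2336]),l[2]); a=(X[2]+X[3]-X[0]-X[1])/2; b=(X[1]+X[3]-X[0]-X[2])/2
print('face centre local mm',l*1000,'expect about',(-7-14*np.sin(.611),0,49+14*np.cos(.611)))
print('slope',np.degrees(np.arctan2(a[2],np.hypot(a[0],a[1]))),'yaw',np.degrees(np.arctan2(a[1],a[0])),np.degrees(np.arctan2(-b[0],b[1])),np.linalg.norm(a),np.linalg.norm(b))
f,c=load('w17'); t=np.radians(1.3);R=np.array([[np.cos(t),-np.sin(t)],[np.sin(t),np.cos(t)]]);o=np.array([.5632,-.2499])
g=cv2.GaussianBlur(f,(3,3),0)[:,:,1]
for n,q,z in (('flask',(0,-78),.11),('slimF',(28,78),.118)):
    p=proj(c,np.append(o+R@(np.array(q)/1e3),z)); x0,y0=int(p[0])-28,int(p[1])-28
    C=cv2.HoughCircles(g[y0:y0+56,x0:x0+56],cv2.HOUGH_GRADIENT,1,5,param1=60,param2=6,minRadius=13,maxRadius=17)
    if C is not None: print(n,p.round(1),[((v[:2]+[x0,y0]).round(1).tolist(),round(float(v[2]),1)) for v in C[0][:3]])
E
python3 cc.py
```

```text
c1 [335.4 116.6] 2058.5 [[321.0, 85.0], [352.0, 91.0], [315.0, 148.0], [349.0, 154.0]]
c2 [273.9  58.1] 2169.5 [[261.0, 28.0], [294.0, 34.0], [250.0, 88.0], [285.0, 95.0]]
[0.5321 0.2225 0.0361] 0.0003
[0.5378 0.259  0.0369] 0.0001
[0.5984 0.2115 0.0834] 0.0003
[0.6042 0.2473 0.0856] 0.0002
face centre local mm [-13.26062305  -0.77115873  60.51142684] expect about (np.float64(-15.031615501672176), 0, np.float64(60.46704636919635))
slope 35.47438610613611 yaw -9.680173315386911 -9.010391815836257 0.0826941905067582 0.03662594699591572
flask [169.6 103.8] [([168.5, 102.5], 14.1), ([174.5, 104.5], 16.4), ([171.5, 98.5], 15.2)]
slimF [335.8 134.4] [([335.5, 131.5], 14.1), ([323.5, 130.5], 15.2), ([320.5, 126.5], 14.1)]
```

Card: slope 35.5°, 0.8 mm off the middle, within about 2 mm of the ledge position and square. The stoppers sit where expected. Handing in.

```bash
python3 -c "
from workcell import workorder
print(workorder.job_done())"
```

```text
the job is handed in; nothing more can be done
None
```

The job is handed in at about 37 s of the 120 s, with no verdict returned: each sealed bottle was set down in its own cell, the card measured square at 35.5° against the ledge, and neither tester was touched, though I did not re-measure the testers at the end.

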